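# Knock a stuck gauge insert out of the plait gauge

## Task

The orange gauge insert is stuck in the plait gauge. Take the pusher, push the insert out from behind through its access hole onto the ledge in front, lay it in the red tray, and stand the pusher back upright on its green mat. Leave the two white inserts in their pockets and everything else on the bench as it is, and do not touch the orange insert with the fingers while it is still in its pocket.

Things in the scene. Friction and masses are not known exactly. Their poses are not given: they have to be found in the camera images.
- gate: Plait gauge: fixed upright aluminium block, 188 mm wide (y), 40 mm deep (x = -20 front face to +20 rear face), 87 mm high, dark steel spring strips to 91 mm. Origin at the centre of the block's underside at bench level, z up, +x out of the rear face. Three pockets 36 mm wide at y = -56, 0 and +56 mm, floor at z = 41 mm, open to the front; rear wall 8 mm thick with an access hole behind each pocket
- ledge (a point): middle of the ledge in front of the plait gauge (x = -52, y = 0, z = 41 mm of the gauge; axes as the gauge's). The ledge is level with the pocket floors, runs the gauge's full width from x = -20 to -85 mm and ends in a lip 4 mm high and 4 mm thick
- hole0 (a point): centre of the access hole of the pocket at y = -56 mm, in the plane of the gauge's rear face (x = +20, z = 55 mm of the gauge); square, 20 x 20 mm, straight through the rear wall along x; axes as the gauge's
- hole1 (a point): the same for the hole at y = 0
- hole2 (a point): the same for the hole at y = +56 mm
- stuck: orange plastic insert, 34 mm wide (y), 30 mm deep (x), 34 mm high; origin at the centre of its underside, z up; 0.04 to 0.07 kg. Starts in any pocket, origin at x = -3, z = 41 mm of the gauge, turned alike, its back 8 mm inside the rear face. A spring shoe above it holds it by friction: 4 to 12 N push it out. Out of its pocket: origin at gauge x below -35 mm
- gauge_a: white plastic gauge insert, same shape, in one of the other two pockets; to stay there
- gauge_b: white plastic gauge insert, same shape, in the remaining pocket; to stay there
- pusher: hand pusher, 0.25 kg, standing on the green mat: wooden block 30 x 30 mm, 62 mm high in all, on a steel foot 40 mm wide (y), 6 mm thick, from x = -20 to +28 mm; a steel pin of 10 mm diameter sticks out level along +x from the block's face (x = 15) to x = 90 mm at z = 38 mm. Origin under the block's centre, at the foot's underside, z up. Grip the block by its two sides (across y), above the foot
- mat: round green mat, 120 mm diameter, 3 mm thick, fixed; origin at the centre of its underside; the pusher starts and ends on it. It lies in any of four places round the gauge, which it shares with the two trays and the spool stand
- tray_red: fixed red open tray, outside 110 (x) x 100 (y) x 30 mm high, walls and floor about 4 mm; origin at the centre of its underside. A used grey insert lies in its +x half, the -x half is free
- tray_blue: fixed blue open tray of the same size, holding a spare white insert in its +x half; not used
- spool_stand: fixed stand with a copper wire spool, foot 90 x 90 mm, 137 mm high, an obstacle; origin at the centre of its underside
- old_gauge: grey insert in the red tray, same shape as the orange one, origin at the centre of its underside; leave it
- spare_gauge: white insert in the blue tray, same shape; leave it
- bottle: plastic bottle, 54 mm diameter, 150 mm high, beyond the gauge; origin at the centre of its underside
- tin: steel tin, 72 mm diameter, 90 mm high, beyond the gauge; origin at the centre of its underside
- hammer: hammer 220 mm long lying beyond the places on the robot's right; origin on its underside, near its middle; leave it
- awl: awl with black handle, 150 mm long, lying beyond the places on the robot's left; origin on its underside, near its middle; leave it
- wax_jar: small amber jar with yellow lid, 36 mm diameter, 45 mm high, beside the gauge's +y end; origin at the centre of its underside; leave it
- pin_cup: small blue cup, 38 mm diameter, 40 mm high, beside the gauge's -y end; origin at the centre of its underside; leave it

How it is judged:
By the outcome, as a careful person would: the job done as asked, in the order asked, and still so for the second after the job is handed in, with the robot touching nothing.
It also fails if it takes over 72 s, if anything falls off the work surface, if the arm or the gripper's body presses on something with over 40 N, if the wrist force passes 120 N, or if a joint passes its speed limit or range.

## Robot

A 6-joint arm with a two-finger parallel gripper is mounted at the origin on the work surface. World frame = base frame: x ahead of the robot, y to its left, z up, the work surface at z = 0. Lengths are in m, angles in degrees, forces in N, time in s.
With the tool pointing down it reaches from about 0.275 to 0.775 m from the base axis. Payload 14.6 kg.
Tool frame: the origin (TCP) lies on the centre line of the jaws, within the pads' length; the fingertips stand 19 mm ahead of it and the grasp point (between the pads) is the TCP (manip.tip_reach is the distance from the TCP to the fingertips, in m); y points along the fingers, x is the direction in which the jaws open and shut, and the axes are right-handed (so a half turn about y gives the same grasp; the last joint's range is limited). The gripper opens to 85 mm and grips with 20 to 120 N. Pads are 22 mm wide; open, the fingers measure 114 mm over their backs; the gripper's body (76 mm by 85 mm) begins 54 mm behind the grasp point. The pads swing forward as they close: fully open they stand 13 mm farther back than shut.
Start: joints at [61.518, 15.075, -2.767, 72.158, 0, 81.102], TCP at [0.176, 0.495, 0.25] pointing down, gripper open.
Joint ranges: [-151.79, 151.79], [-50.71, 97.33], [-67.44, 78.34], [-121.81, 120.89], [-77.56, 73.72], [-180, 180]. Speed limits (degrees/s): [108.29, 108.29, 147.25, 159.86, 180, 180].

## Interface

Orientations are given as a 3x3 rotation matrix whose columns are the frame's x, y, z axes.
In Python, from cell import manip gives the robot as it stands. The module is installed in compiled form; this text tells all that it offers.
- The arm moves only by the tool carry_out, never from a script. Its argument "series" is a list of rows, each an object with "linear": the shift along the tool's x, y, z normalised to -1 to 1, where 1 is 0.03 m, a list of three; "twist": the turn, a rotation vector about the tool's x, y, z normalised to -1 to 1, where 1 is 0.12 rad, a list of three. In form: [{"linear": [dx, dy, dz], "twist": [ax, ay, az]}, ...]. A call has 1 to 10 rows; each row shifts and turns the pose as measured when the row begins, along the tool's axes as they then stand; what a row does not reach is not made up. A row lasts 1/12 s, in which the tool goes at most 41.7 mm and 7.16 degrees, less where a joint would pass 70% of its speed; a pose out of reach is approached as far as the arm can. A call with a number of a shift or a turn outside -1 to 1 is refused whole. A call with a gripper value outside its range is refused whole. "gripper" is the opening, from 0 (shut) to 1 (fully open), set as the call begins (left out, the last holds). The fingers move at their own pace and stop on an object; the grip force is fixed at half the most. Time passes only in rows, so rows that do not move let the fingers close. It gives the time, the measured TCP pose, the force and the opening at its end, in the units of the state.
- manip.get_obs(): the state, without advancing time (a new reading comes with each control period).
- manip.get_image(name): name is "side" or "top" or "wrist"; returns (picture, depth): 400x640x3 uint8, blue, green, red; 400x640 float32, m along the optical axis (not along the pixel's ray), 0 where there is no reading.
- manip.camera_info(name): a dict with "fov_y" (degrees; the focal length in pixels is half the picture's height over the tangent of half this angle, whatever the lens; pixels are square), "cx", "cy" (the principal point, pixels), "k1" (the pictures are not rectified: a ray, as slopes to the right and down, at radius r is drawn at 1 + k1 r^2 times it, then the intrinsics apply), "world_to_cam" (4x4, takes a point from world to camera coordinates); the wrist camera has in their place "hand_eye" (4x4, takes a point from camera to tool coordinates, whose origin is the TCP and whose axes are the tool frame's). Camera axes: x right, y up, looking along -z (the intrinsics and any distortion apply to the point x, -y, -z); pixel columns grow to the right and rows downward; lengths in m; the calibration is good to about 2 mm. A picture is of the moment at which its call begins: read the wrist's pose just before it. camera_info takes no time and is no camera call.
- manip.finish_job(): hands the job in, once; it reports no verdict.
Trained networks look in the newest picture that a camera, given by its name, has taken for a name from the list of things; names that differ only in an ending like _2 or _b are one class to them, and where a whole thing is asked for, a point or a joint stands for the part that bears it (a point fixed in the world has none). Each returns a list of dicts, best first, with "p" (0 to 1); they miss things now and then, are a little off and sometimes report something else, mostly with a low value. They report only what shows in the picture. A call takes as long as a camera call.
- manip.recognise(camera, name): "bbox" ([left, top, right, bottom] in pixels, round what is visible of it).
- manip.pinpoint(camera, name): "pixel" ([column, row] in pixels: a listed point, or the origin of a listed thing).
The state is a dict: "time": time; "qpos": joint angles; "qvel": joint speeds; "joint_torque": joint torques, N m; "tcp_pos": TCP position; "ee_rot": TCP orientation; "contact_force": force on the tool from outside, world axes, zero at the start; "wrist_torque": the same for the moment, N m; "finger_gap": finger opening in m.
Only numpy, scipy, OpenCV 4.12 (cv2) and the standard library are available. Lean on these libraries where they do the work, as an engineer would, in place of code of your own. Each camera call takes 0.05 s, during which the arm holds its last target.

## Working session

There is one attempt and no reset: what is moved stays moved. The work goes in short steps, Python scripts to look and compute and a tool call to move; the robot and the scene stay as the last step left them, time stands still between calls to the robot, and variables do not carry over. Pictures are saved under pics/ and viewed, and the job is handed in when it is done.

Besides the shell and the picture viewer there is one more tool, called after "Emit:" by a JSON object that holds its "op" and its "data". carry_out: Moves the arm, as the interface text tells. Its arguments: {"type":"object","properties":{"series":{"type":"array"},"gripper":{"type":"number"}},"required":["series"]}

```bash
ls; mkdir -p pics
cat > h.py <<'E'
import numpy as np, cv2
from cell import manip
np.set_printoptions(precision=4,suppress=True)
def intr(n):
    c=manip.camera_info(n); f=200/np.tan(np.radians(c['fov_y'])/2); return c,f
def T_cw(n,obs=None):
    c,f=intr(n)
    if 'world_to_cam' in c: return np.linalg.inv(np.array(c['world_to_cam']))
    o=obs or manip.get_obs(); T=np.eye(4);T[:3,:3]=o['ee_rot'];T[:3,3]=o['tcp_pos']
    return T@np.array(c['hand_eye'])
def slopes(n,px):
    c,f=intr(n); K=np.array([[f,0,c['cx']],[0,f,c['cy']],[0,0,1]])
    p=np.array(px,float).reshape(-1,1,2)
    return cv2.undistortPointsIter(p,K,np.array([c['k1'],0,0,0.]),None,None,(3,100,1e-12)).reshape(-1,2)
def ray(n,px,T):
    s=slopes(n,px); d=np.c_[s[:,0],-s[:,1],-np.ones(len(s))]
    return T[:3,3], d@T[:3,:3].T
def atz(n,px,z,T):
    o,d=ray(n,px,T); return o+d*((z-o[2])/d[:,2:3])
def cloud(n,D,T):
    v,u=np.nonzero(D>0); s=slopes(n,np.c_[u,v]); z=D[v,u][:,None]
    P=np.c_[s[:,0:1]*z,-s[:,1:2]*z,-z]@T[:3,:3].T+T[:3,3]
    out=np.full(D.shape+(3,),np.nan); out[v,u]=P; return out
def snap(n,tag):
    o=manip.get_obs(); T=T_cw(n,o); im,D=manip.get_image(n)
    cv2.imwrite(f'pics/{tag}.png',im); np.savez(f'pics/{tag}.npz',im=im,D=D,T=T); return im,D,T
def proj(n,P,T):
    c,f=intr(n); Q=(np.atleast_2d(P)-T[:3,3])@T[:3,:3]
    s=np.c_[Q[:,0]/-Q[:,2],-Q[:,1]/-Q[:,2]]; r=(s**2).sum(1,keepdims=True)
    s=s*(1+c['k1']*r); return s*f+[c['cx'],c['cy']]
E
python3 - <<'E'
from h import *
o=manip.get_obs(); print(o)
for n in ['side','top','wrist']:
    snap(n,n+'0'); print(n,manip.camera_info(n))
print(manip.tip_reach)
E
```

```text
pics
{'time': 0.0, 'qpos': array([61.5188, 15.099 , -2.8042, 72.157 ,  0.0006, 81.1028]), 'qvel': array([-0.0499,  0.0338,  0.0274,  0.108 ,  0.0045, -0.0228]), 'joint_torque': array([ -0.002 , -63.7617,  38.4579,   0.0134,  -0.0003,  -0.0001]), 'tcp_pos': array([0.1758, 0.4944, 0.2498]), 'ee_rot': array([[ 0.3352, -0.0005, -0.9422],
       [ 0.9422, -0.0009,  0.3352],
       [-0.001 , -1.    ,  0.0002]]), 'contact_force': array([ 0.5989, -0.0472,  0.8196]), 'wrist_torque': array([-0.0004, -0.0077, -0.0297]), 'finger_gap': 0.08571435036271875}
side {'fov_y': 56.17323059695833, 'cx': 316.3020632665179, 'cy': 196.99497936824682, 'k1': 0.0038120253433887356, 'world_to_cam': array([[ 0.9527, -0.3037,  0.0093, -0.5794],
       [ 0.1887,  0.6156,  0.7651, -0.173 ],
       [-0.2381, -0.7272,  0.6438, -0.8111],
       [ 0.    ,  0.    ,  0.    ,  1.    ]])}
top {'fov_y': 45.04402777413547, 'cx': 317.65780841586525, 'cy': 198.60145703650005, 'k1': -0.03954765860064777, 'world_to_cam': array([[ 0.0137, -0.9998,  0.0136, -0.0273],
       [ 0.9804,  0.0161,  0.1964, -0.5931],
       [-0.1966,  0.0107,  0.9804, -1.2226],
       [ 0.    ,  0.    ,  0.    ,  1.    ]])}
wrist {'fov_y': 60.38095544304066, 'cx': 320.3703753405119, 'cy': 199.82655910244117, 'k1': -0.03802954396536334, 'hand_eye': array([[ 1.    , -0.0009, -0.0003,  0.0005],
       [-0.    ,  0.2691, -0.9631, -0.1245],
       [ 0.0009,  0.9631,  0.2691,  0.0675],
       [ 0.    ,  0.    ,  0.    ,  1.    ]])}
0.019
```

View pics/top0.png

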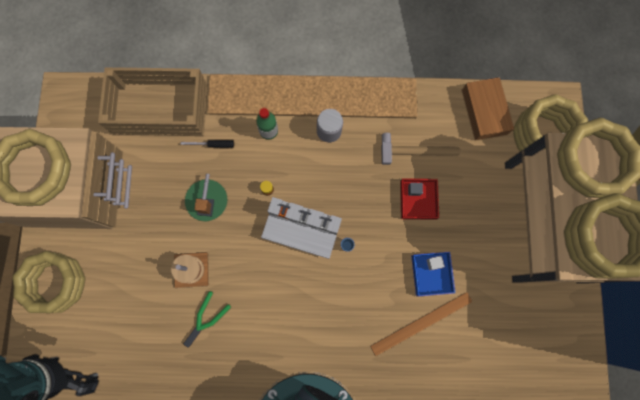

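View pics/side0.png

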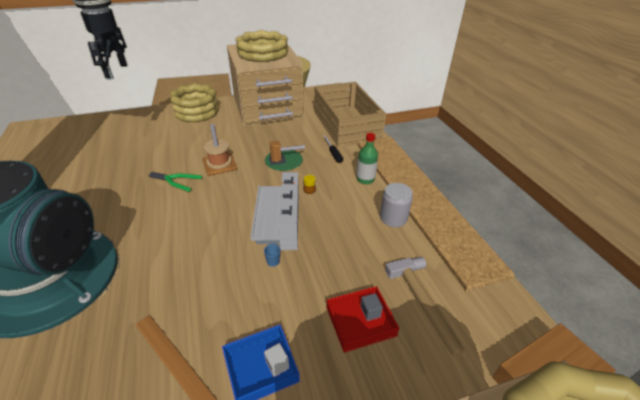

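View pics/wrist0.png

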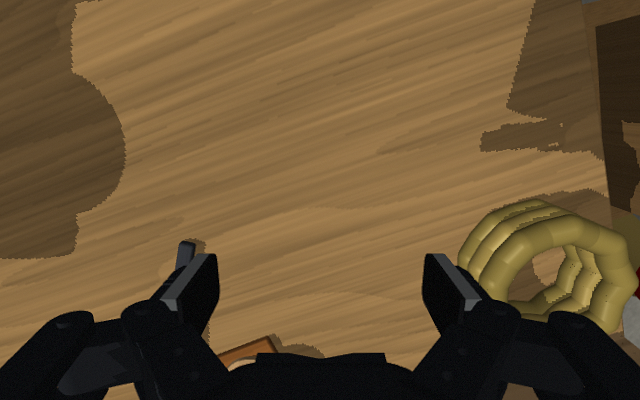

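```bash
cat > m.py <<'E'
from h import *
import sys
for n in ['top','side']:
    z=np.load(f'pics/{n}0.npz'); T=z['T']
    for nm,h in [('gate',.0),('hole0',.055),('hole1',.055),('hole2',.055),('ledge',.041),('stuck',.041),('gauge_a',.041),('pusher',.003),('mat',0),('tray_red',0),('tray_blue',0),('spool_stand',0),('old_gauge',.004),('bottle',0),('tin',0),('wax_jar',0),('pin_cup',0),('hammer',0),('awl',0)]:
        r=manip.pinpoint(n,nm)[:3]
        print(n,nm,[(round(q['p'],2),np.round(q['pixel'],1).tolist(),atz(n,[q['pixel']],h,T)[0].round(3).tolist()) for q in r if q['p']>.2])
E
python3 m.py
python3 - <<'E'
from h import *
im=cv2.imread('pics/top0.png'); cv2.imwrite('pics/topc.png',cv2.resize(im[80:310,150:450],None,fx=2.6,fy=2.6,interpolation=cv2.INTER_CUBIC))
im=cv2.imread('pics/side0.png'); cv2.imwrite('pics/sidec.png',cv2.resize(im[100:300,190:410],None,fx=3,fy=3,interpolation=cv2.INTER_CUBIC))
E
```

```text
top gate [(0.89, [302.3, 218.7], [0.548, 0.023, 0.0])]
top hole0 [(0.95, [306.4, 209.8], [0.563, 0.011, 0.055]), (0.88, [327.9, 216.1], [0.547, -0.046, 0.055]), (0.87, [286.6, 200.5], [0.588, 0.064, 0.055])]
top hole1 [(0.95, [306.4, 209.8], [0.563, 0.011, 0.055]), (0.88, [327.9, 216.1], [0.547, -0.046, 0.055]), (0.87, [286.6, 200.5], [0.588, 0.064, 0.055])]
top hole2 [(0.95, [306.4, 209.8], [0.563, 0.011, 0.055]), (0.88, [327.9, 216.1], [0.547, -0.046, 0.055]), (0.87, [286.6, 200.5], [0.588, 0.064, 0.055])]
top ledge [(0.61, [300.0, 237.5], [0.491, 0.027, 0.041]), (0.54, [287.1, 215.0], [0.551, 0.063, 0.041])]
top stuck [(0.48, [283.9, 214.8], [0.551, 0.071, 0.041])]
top gauge_a [(0.62, [323.0, 225.4], [0.524, -0.034, 0.041]), (0.53, [305.0, 220.9], [0.536, 0.014, 0.041]), (0.28, [345.6, 246.0], [0.47, -0.094, 0.041])]
top pusher [(0.9, [205.0, 208.8], [0.571, 0.292, 0.003])]
top mat [(0.88, [204.4, 201.7], [0.591, 0.295, 0.0]), (0.68, [267.5, 129.5], [0.805, 0.127, 0.0]), (0.21, [305.3, 207.8], [0.579, 0.015, 0.0])]
top tray_red [(0.65, [416.5, 200.5], [0.604, -0.295, 0.0])]
top tr
[... 1634 characters left out ...]
side spool_stand [(0.87, [215.2, 165.9], [0.388, 0.315, 0.0]), (0.35, [369.0, 313.5], [0.627, -0.289, 0.0]), (0.27, [360.2, 316.1], [0.607, -0.29, 0.0])]
side old_gauge [(0.66, [370.2, 312.8], [0.628, -0.291, 0.004]), (0.51, [276.3, 364.5], [0.426, -0.337, 0.004])]
side bottle [(0.93, [364.4, 180.3], [0.792, 0.117, 0.0])]
side tin [(0.75, [389.2, 219.4], [0.787, -0.053, 0.0])]
side wax_jar [(0.48, [308.5, 187.9], [0.627, 0.13, 0.0])]
side pin_cup [(0.66, [272.0, 261.9], [0.47, -0.102, 0.0]), (0.57, [220.3, 165.6], [0.403, 0.312, 0.0])]
side hammer [(0.56, [425.3, 308.3], [0.74, -0.312, 0.0])]
side awl [(0.72, [363.3, 318.7], [0.611, -0.297, 0.0]), (0.67, [332.2, 150.1], [0.756, 0.294, 0.0])]
```

View pics/topc.png

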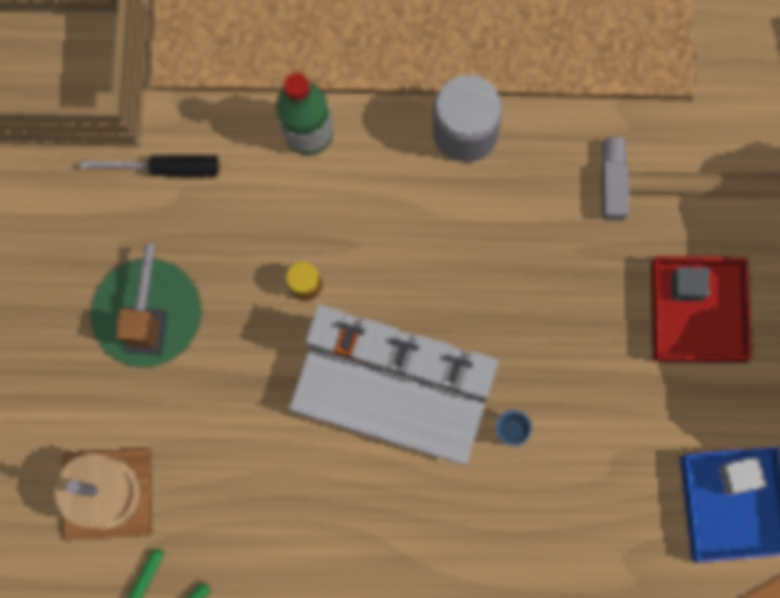

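View pics/sidec.png

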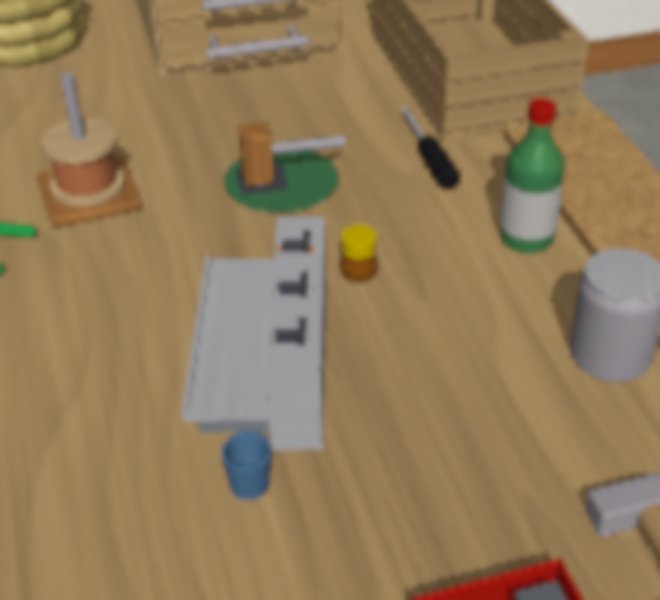

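```bash
cat > c.py <<'E'
from h import *
from scipy.spatial import cKDTree
def seg(n,tag,cen,zr,R):
    z=np.load(f'pics/{tag}.npz'); C=cloud(n,z['D'],z['T']); P=C.reshape(-1,3); I=z['im'].reshape(-1,3)
    m=np.isfinite(P[:,0])&(np.hypot(P[:,0]-cen[0],P[:,1]-cen[1])<R)&(P[:,2]>zr[0])&(P[:,2]<zr[1]); return P[m],I[m]
if __name__=='__main__':
  for n in ['top','side']:
    P,I=seg(n,n+'0',(.5,.03),(-.01,.01),.15); print(n,'bench z',np.median(P[:,2]))
    for nm,cen,zr,R in [('ledge',(.49,.025),(.036,.043),.13),('top',(.545,.015),(.08,.089),.12),('strip',(.545,.015),(.0895,.1),.12),('block',(.575,.29),(.058,.07),.04),('tinTop',(.8,-.05),(.08,.1),.06)]:
        P,I=seg(n,n+'0',cen,zr,R)
        if len(P)<5: print(nm,len(P)); continue
        r=cv2.minAreaRect(P[:,:2].astype(np.float32)*1000); print(n,nm,len(P),np.round(r[0],1),np.round(r[1],1),round(r[2],1),'z',np.median(P[:,2]).round(4))
    print(cv2.minAreaRect)
E
python3 c.py
```

```text
top bench z 0.0007820702129284207
top ledge 1128 [490.9  10.5] [230.8  69.3] 74.0 z 0.0407
top top 573 [545.3  16.3] [188.   40.4] 73.5 z 0.0868
top strip 299 [545.5  16.2] [186.1  39.5] 73.2 z 0.0913
top block 134 [572.  290.8] [31.5 30.9] 85.7 z 0.0651
top tinTop 493 [801.4 -47.1] [65.3 67.5] 0.8 z 0.0907
<built-in function minAreaRect>
side bench z -0.0006221699189339347
side ledge 1309 [506.7   6.1] [228.  104.5] 73.5 z 0.0409
side top 699 [542.6  14.4] [190.5  40. ] 73.9 z 0.0867
side strip 115 [538.9  15.6] [140.5  25.1] 72.9 z 0.091
side block 71 [569.3 288.7] [31.8 30.1] 85.9 z 0.0643
side tinTop 452 [800.2 -50.2] [64.8 66. ] 47.7 z 0.0891
<built-in function minAreaRect>
```

```bash
cat > p.py <<'E'
from h import *
from scipy.spatial.transform import Rotation as Ro
import json
def down(yawx):
    a=np.radians(yawx); x=np.array([np.cos(a),np.sin(a),0]); y=np.array([0,0,-1.]); return np.c_[x,y,np.cross(x,y)]
def plan(tgt,yawx=None,dyaw=None,n=None,step=1.0):
    """dyaw: explicit signed yaw change (deg), yawx: final yaw of tool x"""
    o=manip.get_obs(); p=np.array(o['tcp_pos']);R=np.array(o['ee_rot'])
    cy=np.degrees(np.arctan2(R[1,0],R[0,0]))
    if dyaw is None: dyaw=(yawx-cy+180)%360-180
    d=np.array(tgt)-p
    need=max(np.linalg.norm(d)/(.03*step),abs(dyaw)/6.8/step); n=n or int(np.ceil(need)) or 1
    rows=[];
    for i in range(n):
        Rn=down(cy+dyaw*(i+1)/n); l=R.T@(d/n)/.03; t=Ro.from_matrix(R.T@Rn).as_rotvec()/.12
        rows.append({"linear":np.clip(np.round(l,2),-1,1).tolist(),"twist":np.clip(np.round(t,2),-1,1).tolist()}); R=Rn
    print('t',round(o['time'],2),'from',p.round(4),'yaw',cy.round(2),'n',n,'F',np.round(o['contact_force'],1))
    for k in range(0,n,10): print(json.dumps(rows[k:k+10]).replace(' ',''))
def st():
    o=manip.get_obs();R=o['ee_rot'];print('t',round(o['time'],2),o['tcp_pos'],'yaw',np.degrees(np.arctan2(R[1,0],R[0,0])).round(2),'ydown',R[:,1],'F',o['contact_force'],'gap',o['finger_gap'],'q',o['qpos'])
E
python3 -c "
from p import *
plan((.571,.29,.2),dyaw=195.6)"
```

```text
t 2.05 from [0.176  0.4946 0.2503] yaw 70.41 n 29 F [ 0.2  0.8 -0.4]
[{"linear":[-0.07,0.06,-0.51],"twist":[-0.0,-0.98,0.0]},{"linear":[-0.13,0.06,-0.49],"twist":[0.0,-0.98,0.0]},{"linear":[-0.19,0.06,-0.48],"twist":[0.0,-0.98,0.0]},{"linear":[-0.24,0.06,-0.45],"twist":[0.0,-0.98,0.0]},{"linear":[-0.29,0.06,-0.42],"twist":[0.0,-0.98,0.0]},{"linear":[-0.34,0.06,-0.38],"twist":[0.0,-0.98,0.0]},{"linear":[-0.38,0.06,-0.34],"twist":[0.0,-0.98,0.0]},{"linear":[-0.42,0.06,-0.29],"twist":[0.0,-0.98,0.0]},{"linear":[-0.45,0.06,-0.24],"twist":[0.0,-0.98,0.0]},{"linear":[-0.48,0.06,-0.19],"twist":[0.0,-0.98,0.0]}]
[{"linear":[-0.49,0.06,-0.13],"twist":[0.0,-0.98,0.0]},{"linear":[-0.51,0.06,-0.07],"twist":[0.0,-0.98,0.0]},{"linear":[-0.51,0.06,-0.01],"twist":[0.0,-0.98,0.0]},{"linear":[-0.51,0.06,0.05],"twist":[0.0,-0.98,0.0]},{"linear":[-0.5,0.06,0.11],"twist":[0.0,-0.98,0.0]},{"linear":[-0.48,0.06,0.17],"twist":[0.0,-0.98,0.0]},{"linear":[-0.46,0.06,0.22],"twist":[0.0,-0.98,0.0]},{"linear":[-0.43,0.06,0.27],"twist":[0.0,-0.98,0.0]},{"linear":[-0.4,0.06,0.32],"twist":[0.0,-0.98,0.0]},{"linear":[-0.36,0.06,0.37],"twist":[0.0,-0.98,0.0]}]
[{"linear":[-0.31,0.06,0.41],"twist":[0.0,-0.98,0.0]},{"linear":[-0.26,0.06,0.44],"twist":[0.0,-0.98,0.0]},{"linear":[-0.21,0.06,0.47],"twist":[0.0,-0.98,0.0]},{"linear":[-0.15,0.06,0.49],"twist":[0.0,-0.98,0.0]},{"linear":[-0.09,0.06,0.5],"twist":[0.0,-0.98,0.0]},{"linear":[-0.03,0.06,0.51],"twist":[0.0,-0.98,0.0]},{"linear":[0.03,0.06,0.51],"twist":[0.0,-0.98,0.0]},{"linear":[0.09,0.06,0.5],"twist":[0.0,-0.98,0.0]},{"linear":[0.15,0.06,0.49],"twist":[0.0,-0.98,0.0]}]
```

Emit:
{"op": "carry_out", "data": {"series": [{"linear":[-0.07,0,-0.51],"twist":[0,-1,0]},{"linear":[-0.13,0,-0.49],"twist":[0,-1,0]},{"linear":[-0.19,0,-0.48],"twist":[0,-1,0]},{"linear":[-0.24,0,-0.45],"twist":[0,-1,0]},{"linear":[-0.29,0,-0.42],"twist":[0,-1,0]},{"linear":[-0.34,0,-0.38],"twist":[0,-1,0]},{"linear":[-0.38,0,-0.34],"twist":[0,-1,0]},{"linear":[-0.42,0,-0.29],"twist":[0,-1,0]},{"linear":[-0.45,0,-0.24],"twist":[0,-1,0]},{"linear":[-0.48,0,-0.19],"twist":[0,-1,0]}]}}

```text
time: 2.88
tcp_pos: [0.3173, 0.4252, 0.2504]
ee_rot: [[-0.785, -0.0, -0.62], [0.62, 0.001, -0.785], [0.001, -1.0, -0.0]]
contact_force: [0.0, 0.2, 0.2]
finger_gap: 0.0854
```

```bash
python3 -c "
from p import *
st()
plan((.571,.29,.2),yawx=-94.2,dyaw=None)"
```

```text
t 2.88 [0.3173 0.4252 0.2504] yaw 141.72 ydown [-0.0003  0.0006 -1.    ] F [0.0282 0.1818 0.2083] gap 0.08543611195633542 q [44.4418 15.6068 -1.9904 72.3892  0.0367 -7.2748]
t 2.88 from [0.3173 0.4252 0.2504] yaw 141.72 n 19 F [0.  0.2 0.2]
[{"linear":[-0.5,0.09,-0.09],"twist":[0.0,-0.95,0.0]},{"linear":[-0.5,0.09,-0.03],"twist":[0.0,-0.95,0.0]},{"linear":[-0.5,0.09,0.02],"twist":[0.0,-0.95,0.0]},{"linear":[-0.5,0.09,0.08],"twist":[0.0,-0.95,0.0]},{"linear":[-0.49,0.09,0.14],"twist":[0.0,-0.95,0.0]},{"linear":[-0.47,0.09,0.19],"twist":[0.0,-0.95,0.0]},{"linear":[-0.44,0.09,0.24],"twist":[0.0,-0.95,0.0]},{"linear":[-0.41,0.09,0.29],"twist":[0.0,-0.95,0.0]},{"linear":[-0.37,0.09,0.34],"twist":[0.0,-0.95,0.0]},{"linear":[-0.33,0.09,0.38],"twist":[0.0,-0.95,0.0]}]
[{"linear":[-0.29,0.09,0.41],"twist":[0.0,-0.95,0.0]},{"linear":[-0.24,0.09,0.44],"twist":[0.0,-0.95,0.0]},{"linear":[-0.19,0.09,0.47],"twist":[0.0,-0.95,0.0]},{"linear":[-0.13,0.09,0.49],"twist":[0.0,-0.95,0.0]},{"linear":[-0.08,0.09,0.5],"twist":[0.0,-0.95,0.0]},{"linear":[-0.02,0.09,0.5],"twist":[0.0,-0.95,0.0]},{"linear":[0.04,0.09,0.5],"twist":[0.0,-0.95,0.0]},{"linear":[0.09,0.09,0.5],"twist":[0.0,-0.95,0.0]},{"linear":[0.15,0.09,0.48],"twist":[0.0,-0.95,0.0]}]
```

Emit:
{"op": "carry_out", "data": {"series": [{"linear":[-0.5,0,-0.09],"twist":[0,-0.95,0]},{"linear":[-0.5,0,-0.03],"twist":[0,-0.95,0]},{"linear":[-0.5,0,0.02],"twist":[0,-0.95,0]},{"linear":[-0.5,0,0.08],"twist":[0,-0.95,0]},{"linear":[-0.49,0,0.14],"twist":[0,-0.95,0]},{"linear":[-0.47,0,0.19],"twist":[0,-0.95,0]},{"linear":[-0.44,0,0.24],"twist":[0,-0.95,0]},{"linear":[-0.41,0.1,0.29],"twist":[0,-0.95,0]},{"linear":[-0.37,0.2,0.34],"twist":[0,-0.95,0]},{"linear":[-0.33,0.2,0.38],"twist":[0,-0.95,0]}]}}

```text
time: 3.72
tcp_pos: [0.4602, 0.3539, 0.2361]
ee_rot: [[-0.862, 0.002, 0.507], [-0.507, 0.002, -0.862], [-0.002, -1.0, -0.001]]
contact_force: [-0.1, 0.8, -0.1]
finger_gap: 0.085
```

Emit:
{"op": "carry_out", "data": {"series": [{"linear":[-0.29,0.1,0.41],"twist":[0,-0.95,0]},{"linear":[-0.24,0.1,0.44],"twist":[0,-0.95,0]},{"linear":[-0.19,0.1,0.47],"twist":[0,-0.95,0]},{"linear":[-0.13,0.1,0.49],"twist":[0,-0.95,0]},{"linear":[-0.08,0.1,0.5],"twist":[0,-0.95,0]},{"linear":[-0.02,0.2,0.5],"twist":[0,-0.95,0]},{"linear":[0.04,0.2,0.5],"twist":[0,-0.95,0]},{"linear":[0.09,0.2,0.5],"twist":[0,-0.95,0]},{"linear":[0.15,0.2,0.48],"twist":[0,-0.95,0]}]}}

```text
time: 4.47
tcp_pos: [0.5918, 0.2968, 0.1949]
ee_rot: [[0.039, 0.001, 0.999], [-0.999, 0.002, 0.039], [-0.002, -1.0, 0.002]]
contact_force: [-0.6, 0.3, 0.5]
finger_gap: 0.0853
```

```bash
python3 -c "
from p import *
snap('wrist','w1')
st()"; sed -i 's/^  for n in.*/&/' c.py
python3 - <<'E'
from c import *
P,I=seg('wrist','w1',(.571,.29),(.055,.072),.05)
r=cv2.minAreaRect(P[:,:2].astype(np.float32)*1000);print(len(P),r,np.median(P[:,2]))
P,I=seg('wrist','w1',(.62,.29),(.036,.05),.06)
r=cv2.minAreaRect(P[:,:2].astype(np.float32)*1000);print(len(P),r,np.median(P[:,2]))
P,I=seg('wrist','w1',(.58,.29),(.0015,.006),.09)
m=(I[:,1]>I[:,2]*1.3);P=P[m]
r=cv2.minEnclosingCircle(P[:,:2].astype(np.float32)*1000);print(len(P),r,np.median(P[:,2]))
E
```

```text
t 4.52 [0.5937 0.2955 0.1932] yaw -87.21 ydown [ 0.0009  0.001  -1.    ] F [-0.8838 -2.11   -2.9528] gap 0.08516423590950091 q [  19.4149   29.9294   12.1648   72.1708    0.0362 -163.3716]
1482 ((571.6635131835938, 290.19061279296875), (30.011003494262695, 30.20464515686035), 85.08892822265625) 0.06557694060939345
1263 ((611.28955078125, 283.3231506347656), (28.902082443237305, 96.36029815673828), 77.21772766113281) 0.04577058009245333
8922 ((595.9503173828125, 291.70855712890625), 59.47178649902344) 0.00376347766430829
```

View pics/w1.png

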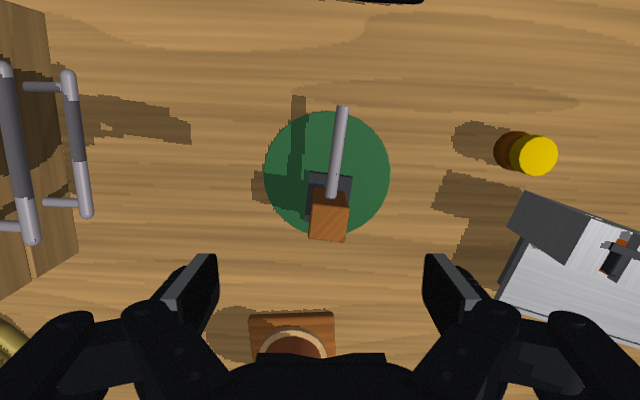

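Run:
```python
from c import *
P,I=seg('wrist','w1',(.625,.287),(.036,.05),.035); 
d=P[:,:2]; 
l=cv2.fitLine(d.astype(np.float32),cv2.DIST_HUBER,0,.01,.01).ravel();print(len(P),l,np.degrees(np.arctan2(l[1],l[0])),d[:,0].min(),d[:,0].max(),P[:,2].max())
# width check in pusher frame for yaw candidates
P,I=seg('wrist','w1',(.571,.29),(.06,.07),.05);print(P[:,2].min(),P[:,2].max())
from p import plan
plan((.5717,.2902,.1),yawx=-94.6)
```

```text
1078 [ 0.9962 -0.087   0.626   0.2857] -4.9920406 0.5901758400682667 0.6599462883623094 0.04872399094371194
0.06018480214663541 0.0677330723592568
t 4.52 from [0.5937 0.2955 0.1932] yaw -87.21 n 4 F [-0.9 -2.1 -3. ]
[{"linear":[0.04,0.78,-0.19],"twist":[-0.01,0.27,-0.01]},{"linear":[0.04,0.78,-0.18],"twist":[0.0,0.27,0.0]},{"linear":[0.05,0.78,-0.18],"twist":[0.0,0.27,0.0]},{"linear":[0.05,0.78,-0.18],"twist":[0.0,0.27,0.0]}]
```

Emit:
{"op": "carry_out", "data": {"series": [{"linear":[0.04,0.78,-0.19],"twist":[0,0.28,0]},{"linear":[0.04,0.78,-0.18],"twist":[0,0.28,0]},{"linear":[0.05,0.78,-0.18],"twist":[0,0.28,0]},{"linear":[0.05,0.78,-0.18],"twist":[0,0.28,0]},{"linear":[0,0,0],"twist":[0,0,0]}]}}

```text
time: 4.93
tcp_pos: [0.5733, 0.2891, 0.0956]
ee_rot: [[-0.094, 0.003, 0.996], [-0.996, 0.001, -0.094], [-0.002, -1.0, 0.002]]
contact_force: [-1.5, -0.6, -0.1]
finger_gap: 0.0853
```

```bash
python3 -c "
from p import *
st();plan((.5717,.2903,.05),yawx=-94.9)"
```

```text
t 4.93 [0.5733 0.2891 0.0956] yaw -95.4 ydown [ 0.0025  0.0014 -1.    ] F [-1.5046 -0.608  -0.1072] gap 0.08526051089155699 q [  19.4814   30.7751   -2.0488   57.0118    0.0279 -155.1233]
t 4.93 from [0.5733 0.2891 0.0956] yaw -95.4 n 2 F [-1.5 -0.6 -0.1]
[{"linear":[-0.02,0.76,-0.03],"twist":[-0.02,-0.04,-0.01]},{"linear":[-0.02,0.76,-0.03],"twist":[0.0,-0.04,0.0]}]
```

Emit:
{"op": "carry_out", "data": {"series": [{"linear":[-0.02,0.6,-0.03],"twist":[-0.02,-0.04,-0.01]},{"linear":[-0.02,0.6,-0.03],"twist":[0,-0.04,0]},{"linear":[0,0.25,0],"twist":[0,0,0]},{"linear":[0,0,0],"twist":[0,0,0]}]}}

```text
time: 5.27
tcp_pos: [0.5729, 0.2911, 0.054]
ee_rot: [[-0.082, 0.002, 0.997], [-0.997, 0.001, -0.082], [-0.001, -1.0, 0.002]]
contact_force: [-0.1, 1.0, -0.3]
finger_gap: 0.0857
```

```bash
python3 -c "
from p import *
st()"
```

```text
t 5.27 [0.5729 0.2911 0.054 ] yaw -94.71 ydown [ 0.0018  0.001  -1.    ] F [-0.1386  0.9753 -0.2992] gap 0.08566141755982015 q [  19.6699   32.7716   -5.4298   51.6798    0.0211 -155.6208]
```

Emit:
{"op": "carry_out", "data": {"gripper": 0.0, "series": [{"linear":[0.01,0.13,-0.04],"twist":[0,0,0]},{"linear":[0,0,0],"twist":[0,0,0]},{"linear":[0,0,0],"twist":[0,0,0]},{"linear":[0,0,0],"twist":[0,0,0]},{"linear":[0,0,0],"twist":[0,0,0]},{"linear":[0,0,0],"twist":[0,0,0]}]}}

```text
time: 5.77
tcp_pos: [0.5743, 0.2918, 0.0549]
ee_rot: [[-0.082, 0.007, 0.997], [-0.997, 0.003, -0.082], [-0.003, -1.0, 0.007]]
contact_force: [-0.7, -0.4, -1.9]
finger_gap: 0.029
```

```bash
python3 -c "
from p import *
st()"
```

```text
t 5.77 [0.5743 0.2918 0.0549] yaw -94.68 ydown [ 0.0073  0.0029 -1.    ] F [-0.7233 -0.3852 -1.9275] gap 0.0290393496870221 q [  19.684    32.6551   -5.4976   51.398     0.0159 -155.6328]
```

Emit:
{"op": "carry_out", "data": {"series": [{"linear":[0,-0.5,0],"twist":[0,0,0]},{"linear":[0,-1,0],"twist":[0,0,0]},{"linear":[0,-1,0],"twist":[0,0,0]},{"linear":[0,-1,0],"twist":[0,0,0]},{"linear":[0,-0.5,0],"twist":[0,0,0]}]}}

```text
time: 6.18
tcp_pos: [0.5705, 0.2903, 0.1754]
ee_rot: [[-0.082, -0.002, 0.997], [-0.997, -0.0, -0.082], [0.0, -1.0, -0.002]]
contact_force: [0.1, 0.4, -1.9]
finger_gap: 0.0292
```

```bash
python3 -c "
from p import *
st(); plan((.68,.034,.17),dyaw=-191.6)"
```

```text
t 6.18 [0.5705 0.2903 0.1754] yaw -94.69 ydown [-0.0018 -0.0002 -1.    ] F [ 0.0662  0.4239 -1.8979] gap 0.02920421291580857 q [  19.6733   28.1007    6.1185   68.1203    0.0258 -155.6392]
t 6.18 from [0.5705 0.2903 0.1754] yaw -94.69 n 29 F [ 0.1  0.4 -1.9]
[{"linear":[0.28,0.01,0.15],"twist":[0.01,0.96,0.0]},{"linear":[0.26,0.01,0.18],"twist":[0.0,0.96,0.0]},{"linear":[0.24,0.01,0.21],"twist":[0.0,0.96,0.0]},{"linear":[0.22,0.01,0.24],"twist":[0.0,0.96,0.0]},{"linear":[0.19,0.01,0.26],"twist":[0.0,0.96,0.0]},{"linear":[0.16,0.01,0.28],"twist":[0.0,0.96,0.0]},{"linear":[0.12,0.01,0.3],"twist":[0.0,0.96,0.0]},{"linear":[0.09,0.01,0.31],"twist":[0.0,0.96,0.0]},{"linear":[0.05,0.01,0.32],"twist":[0.0,0.96,0.0]},{"linear":[0.02,0.01,0.32],"twist":[0.0,0.96,0.0]}]
[{"linear":[-0.02,0.01,0.32],"twist":[0.0,0.96,0.0]},{"linear":[-0.06,0.01,0.32],"twist":[0.0,0.96,0.0]},{"linear":[-0.09,0.01,0.31],"twist":[0.0,0.96,0.0]},{"linear":[-0.13,0.01,0.29],"twist":[0.0,0.96,0.0]},{"linear":[-0.16,0.01,0.28],"twist":[0.0,0.96,0.0]},{"linear":[-0.19,0.01,0.26],"twist":[0.0,0.96,0.0]},{"linear":[-0.22,0.01,0.23],"twist":[0.0,0.96,0.0]},{"linear":[-0.25,0.01,0.21],"twist":[0.0,0.96,0.0]},{"linear":[-0.27,0.01,0.18],"twist":[0.0,0.96,0.0]},{"linear":[-0.29,0.01,0.14],"twist":[0.0,0.96,0.0]}]
[{"linear":[-0.3,0.01,0.11],"twist":[0.0,0.96,0.0]},{"linear":[-0.31,0.01,0.07],"twist":[0.0,0.96,0.0]},{"linear":[-0.32,0.01,0.04],"twist":[0.0,0.96,0.0]},{"linear":[-0.32,0.01,0.0],"twist":[0.0,0.96,0.0]},{"linear":[-0.32,0.01,-0.04],"twist":[0.0,0.96,0.0]},{"linear":[-0.31,0.01,-0.07],"twist":[0.0,0.96,0.0]},{"linear":[-0.3,0.01,-0.11],"twist":[0.0,0.96,0.0]},{"linear":[-0.29,0.01,-0.14],"twist":[0.0,0.96,0.0]},{"linear":[-0.27,0.01,-0.17],"twist":[0.0,0.96,0.0]}]
```

Emit:
{"op": "carry_out", "data": {"series": [{"linear":[0.28,0,0.15],"twist":[0,0.96,0]},{"linear":[0.26,0,0.18],"twist":[0,0.96,0]},{"linear":[0.24,0,0.21],"twist":[0,0.96,0]},{"linear":[0.22,0,0.24],"twist":[0,0.96,0]},{"linear":[0.19,0,0.26],"twist":[0,0.96,0]},{"linear":[0.16,0,0.28],"twist":[0,0.96,0]},{"linear":[0.12,0,0.3],"twist":[0,0.96,0]},{"linear":[0.09,0,0.31],"twist":[0,0.96,0]},{"linear":[0.05,0,0.32],"twist":[0,0.96,0]},{"linear":[0.02,0,0.32],"twist":[0,0.96,0]}]}}

```text
time: 7.02
tcp_pos: [0.6083, 0.1994, 0.1816]
ee_rot: [[-0.958, 0.004, 0.286], [-0.286, 0.003, -0.958], [-0.005, -1.0, -0.001]]
contact_force: [0.2, -0.4, -2.6]
finger_gap: 0.0292
```

Emit:
{"op": "carry_out", "data": {"series": [{"linear":[-0.02,0,0.32],"twist":[0,0.96,0]},{"linear":[-0.06,0,0.32],"twist":[0,0.96,0]},{"linear":[-0.09,0,0.31],"twist":[0,0.96,0]},{"linear":[-0.13,0,0.29],"twist":[0,0.96,0]},{"linear":[-0.16,0,0.28],"twist":[0,0.96,0]},{"linear":[-0.19,0,0.26],"twist":[0,0.96,0]},{"linear":[-0.22,0,0.23],"twist":[0,0.96,0]},{"linear":[-0.25,0,0.21],"twist":[0,0.96,0]},{"linear":[-0.27,0,0.18],"twist":[0,0.96,0]},{"linear":[-0.29,0,0.14],"twist":[0,0.96,0]}]}}

```text
time: 7.85
tcp_pos: [0.6395, 0.1029, 0.1812]
ee_rot: [[-0.604, 0.001, -0.797], [0.797, 0.003, -0.604], [0.002, -1.0, -0.002]]
contact_force: [-0.1, 0.6, -2.0]
finger_gap: 0.0289
```

```bash
python3 -c "
from p import *
st(); plan((.68,.034,.17),yawx=73.7)"
```

```text
t 7.85 [0.6395 0.1029 0.1812] yaw 127.16 ydown [ 0.0009  0.0026 -1.    ] F [-0.0563  0.6179 -2.0121] gap 0.02889433863756694 q [  1.8757  28.593    7.9049  69.2538   0.1478 -35.2821]
t 7.85 from [0.6395 0.1029 0.1812] yaw 127.16 n 8 F [-0.1  0.6 -2. ]
[{"linear":[-0.33,0.05,0.04],"twist":[0.02,0.97,0.01]},{"linear":[-0.33,0.05,-0.0],"twist":[0.0,0.97,0.0]},{"linear":[-0.33,0.05,-0.04],"twist":[0.0,0.97,0.0]},{"linear":[-0.32,0.05,-0.08],"twist":[0.0,0.97,0.0]},{"linear":[-0.31,0.05,-0.11],"twist":[0.0,0.97,0.0]},{"linear":[-0.3,0.05,-0.15],"twist":[0.0,0.97,0.0]},{"linear":[-0.28,0.05,-0.18],"twist":[0.0,0.97,0.0]},{"linear":[-0.25,0.05,-0.21],"twist":[0.0,0.97,0.0]}]
```

Emit:
{"op": "carry_out", "data": {"series": [{"linear":[-0.33,0,0.04],"twist":[0.02,0.97,0.01]},{"linear":[-0.33,0,0],"twist":[0,0.97,0]},{"linear":[-0.33,0,-0.04],"twist":[0,0.97,0]},{"linear":[-0.32,0,-0.08],"twist":[0,0.97,0]},{"linear":[-0.31,0,-0.11],"twist":[0,0.97,0]},{"linear":[-0.3,0,-0.15],"twist":[0,0.97,0]},{"linear":[-0.28,0,-0.18],"twist":[0,0.97,0]},{"linear":[-0.25,0,-0.21],"twist":[0,0.97,0]},{"linear":[0,0,0],"twist":[0,0,0]},{"linear":[0,0,0],"twist":[0,0,0]}]}}

```text
time: 8.68
tcp_pos: [0.6788, 0.0282, 0.1804]
ee_rot: [[0.329, -0.004, -0.944], [0.944, 0.0, 0.329], [-0.001, -1.0, 0.004]]
contact_force: [-0.3, 0.2, -1.8]
finger_gap: 0.0289
```

```bash
python3 -c "
from p import *
snap('wrist','w2')
st()"
python3 - <<'E'
from c import *
for nm,cen,zr,R in [('top',(.545,.0155),(.084,.09),.13),('ledge',(.49,.025),(.036,.043),.13)]:
    P,I=seg('wrist','w2',cen,zr,R); r=cv2.minAreaRect(P[:,:2].astype(np.float32)*1000); print(nm,len(P),r,np.median(P[:,2]))
E
```

```text
t 8.73 [0.6788 0.0283 0.1804] yaw 70.78 ydown [-0.0038  0.0002 -1.    ] F [ 0.9895  0.2969 -2.1471] gap 0.029176888200004296 q [-4.474  32.077  14.0675 72.2089 -0.0078 14.7445]
top 9507 ((550.4009399414062, 13.576759338378906), (189.2347412109375, 30.6055850982666), 72.93670654296875) 0.08785076210425413
ledge 410 ((554.3801879882812, -9.273849487304688), (227.83839416503906, 32.501251220703125), 63.63029861450195) 0.0398629036350962
```

View pics/w2.png

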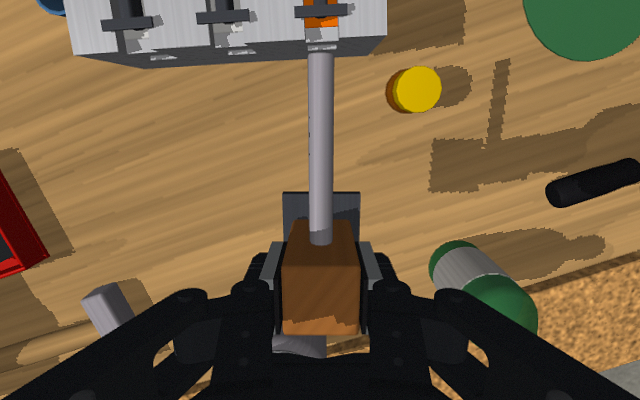

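```bash
cat > rel.py <<'E'
from c import *
import sys
def rel(tag,G=(.545,.0152),yaw=-16.5,zpin=None):
    z=np.load(f'pics/{tag}.npz'); C=cloud('wrist',z['D'],z['T']); P=C.reshape(-1,3); I=z['im'].reshape(-1,3).astype(float)
    ok=np.isfinite(P[:,0])
    a=np.radians(yaw); ex=np.array([np.cos(a),np.sin(a)]); ey=np.array([-ex[1],ex[0]])
    g=(P[:,:2]-G)@np.c_[ex,ey]
    # rear edge of gauge top: bin by y, max x
    m=ok&(abs(P[:,2]-.087)<.0035)&(abs(g[:,1])<.105)&(abs(g[:,0])<.03)
    q=P[m]; gm=g[m]; E=[]
    for y in np.arange(-.088,.089,.004):
        b=(abs(gm[:,1]-y)<.002)
        if b.sum()>5: i=np.argmax(np.where(b,gm[:,0],-9)); E.append(q[i,:2])
    E=np.array(E,np.float32); l=cv2.fitLine(E,cv2.DIST_HUBER,0,.001,.001).ravel()
    d=l[:2]*np.sign(l[1]); yawg=np.degrees(np.arctan2(-d[0],d[1]))
    ex=np.array([d[1],-d[0]]); ey=d
    s=(q[:,:2]-l[2:])@ey; r=(q[:,:2]-l[2:])@ex
    s=s[r>-.025]
    lo,hi=np.percentile(s,[.2,99.8]); O=l[2:]+ey*(lo+hi)/2-ex*.02
    print('gauge O',O,'yaw',yawg,'width',hi-lo,'ztop',np.median(q[:,2]))
    return z,P,I,ok,O,ex,ey,yawg
def pin(tag,zc,hw=.02):
    z,P,I,ok,O,ex,ey,yawg=rel(tag)
    g=(P[:,:2]-O)@np.c_[ex,ey]
    m=ok&(abs(g[:,1]-.056)<hw)&(g[:,0]>.026)&(g[:,0]<.12)&(abs(P[:,2]-zc)<.009)&(I.max(1)-I.min(1)<40)
    gp=g[m]; zz=P[m][:,2]
    l=cv2.fitLine(gp.astype(np.float32),cv2.DIST_HUBER,0,.001,.001).ravel(); 
    sl=l[1]/l[0]; print('pin n',m.sum(),'yaw rel gauge deg',np.degrees(np.arctan(sl)),'y at x=20:',l[3]+sl*(.02-l[2]),'tip x',gp[:,0].min(),'z top med',np.percentile(zz,[5,50,95]))
    return
if __name__=='__main__': pin(sys.argv[1],float(sys.argv[2]))
E
python3 rel.py w2 .17; python3 rel.py w2 .165
```

```text
gauge O [0.545  0.0157] yaw -16.326984 width 0.18751284333910753 ztop 0.08785049116408414
pin n 5050 yaw rel gauge deg -1.3495084 y at x=20: 0.053706482 tip x 0.03896845727779414 z top med [0.1689 0.172  0.1736]
gauge O [0.545  0.0157] yaw -16.326984 width 0.18751284333910753 ztop 0.08785049116408414
pin n 4902 yaw rel gauge deg -2.4085462 y at x=20: 0.05513564 tip x 0.03896845727779414 z top med [0.1689 0.1719 0.1733]
```

```bash
cat > pin2.py <<'E'
from rel import *
def pin2(tag,zlo,zhi):
    z,P,I,ok,O,ex,ey,yawg=rel(tag); g=(P[:,:2]-O)@np.c_[ex,ey]
    m=ok&(abs(g[:,1]-.056)<.022)&(g[:,0]>.022)&(g[:,0]<.118)&(P[:,2]>zlo)&(P[:,2]<zhi)&(I.max(1)-I.min(1)<45)
    q=np.c_[g[m],P[m][:,2]]; R=[]
    for x in np.arange(.024,.118,.006):
        b=q[abs(q[:,0]-x)<.003]
        if len(b)>30: R.append([x,np.percentile(b[:,1],2),np.percentile(b[:,1],98),np.percentile(b[:,2],97),len(b)])
    R=np.array(R); print((R*1000)[:,:4].round(1)); print('tip',np.percentile(q[:,0],.3))
    c=(R[:,1]+R[:,2])/2; f=np.polyfit(R[:,0],c,1); h=np.polyfit(R[:,0],R[:,3],1)
    print('yaw',np.degrees(np.arctan(f[0])),'y@20',np.polyval(f,.02)*1000,'pitch deg',np.degrees(np.arctan(h[0])),'ztop@40',np.polyval(h,.04)*1000)
if __name__=='__main__': pin2(sys.argv[1],float(sys.argv[2]),float(sys.argv[3]))
E
python3 pin2.py w2 .155 .18
```

```text
gauge O [0.545  0.0157] yaw -16.326984 width 0.18751284333910753 ztop 0.08785049116408414
[[ 42.   49.7  59.  173.4]
 [ 48.   49.3  58.7 173.6]
 [ 54.   49.   58.5 173.5]
 [ 60.   48.6  58.3 173.5]
 [ 66.   48.3  58.  173.4]
 [ 72.   48.1  57.8 173.6]
 [ 78.   48.   57.2 173.5]
 [ 84.   47.6  56.9 173.7]
 [ 90.   47.3  56.6 173.5]
 [ 96.   46.9  56.4 173.5]
 [102.   46.6  56.1 173.6]
 [108.   46.2  55.9 173.6]
 [114.   34.5  71.4 179.4]]
tip 0.03940565684610766
yaw -2.163225429121392 y@20 54.913016556839615 pitch deg 1.909492778428024 ztop@40 172.7164824780208
```

```bash
python3 -c "
from p import *
plan((.6806,.0339,.0675),yawx=73.65,n=5)"
```

```text
t 8.73 from [0.6788 0.0283 0.1804] yaw 70.78 n 5 F [ 1.   0.3 -2.1]
[{"linear":[0.04,0.75,-0.0],"twist":[-0.03,-0.08,-0.01]},{"linear":[0.04,0.75,0.0],"twist":[0.0,-0.08,0.0]},{"linear":[0.04,0.75,0.0],"twist":[0.0,-0.08,0.0]},{"linear":[0.04,0.75,-0.0],"twist":[0.0,-0.08,0.0]},{"linear":[0.04,0.75,-0.0],"twist":[0.0,-0.08,0.0]}]
```

Emit:
{"op": "carry_out", "data": {"series": [{"linear":[0.04,0.75,0],"twist":[-0.03,-0.08,-0.01]},{"linear":[0.04,0.75,0],"twist":[0,-0.08,0]},{"linear":[0.04,0.75,0],"twist":[0,-0.08,0]},{"linear":[0.04,0.75,0],"twist":[0,-0.08,0]},{"linear":[0.04,0.7,0],"twist":[0,-0.08,0]},{"linear":[0,0,0],"twist":[0,0,0]}]}}

```text
time: 9.23
tcp_pos: [0.6798, 0.0379, 0.0676]
ee_rot: [[0.257, 0.004, -0.966], [0.966, 0.001, 0.257], [0.002, -1.0, -0.004]]
contact_force: [-1.3, -0.2, -3.1]
finger_gap: 0.0292
```

```bash
python3 -c "
from p import *
st();snap('wrist','w3');snap('side','s3');plan((.6806,.0339,.0675),yawx=73.65,n=1)
"; python3 pin2.py w3 .045 .07
```

```text
t 9.23 [0.6798 0.0379 0.0676] yaw 75.11 ydown [ 0.004   0.0006 -1.    ] F [-1.2545 -0.1806 -3.0585] gap 0.029165331199067317 q [-3.6733 35.4436  2.2518 56.5825  0.0473 11.2146]
t 9.33 from [0.6815 0.0376 0.0715] yaw 74.99 n 1 F [-0.2  0.7 -1.8]
[{"linear":[-0.13,0.13,-0.0],"twist":[0.07,0.19,0.02]}]Traceback (most recent call last):
  File "pin2.py", line 12, in <module>
    if __name__=='__main__': pin2(sys.argv[1],float(sys.argv[2]),float(sys.argv[3]))
                             ~~~~^^^^^^^^^^^^^^^^^^^^^^^^^^^^^^^^^^^^^^^^^^^^^^^^^^^
  File "pin2.py", line 3, in pin2
    z,P,I,ok,O,ex,ey,yawg=rel(tag); g=(P[:,:2]-O)@np.c_[ex,ey]
                          ~~~^^^^^
  File "rel.py", line 14, in rel
    E=np.array(E,np.float32); l=cv2.fitLine(E,cv2.DIST_HUBER,0,.001,.001).ravel()
                                ~~~~~~~~~~~^^^^^^^^^^^^^^^^^^^^^^^^^^^^^^
cv2.error: OpenCV(4.12.0) /io/opencv/modules/imgproc/src/linefit.cpp:618: error: (-215:Assertion failed) npoints2 >= 0 || npoints3 >= 0 in function 'fitLine'
```

View pics/w3.png

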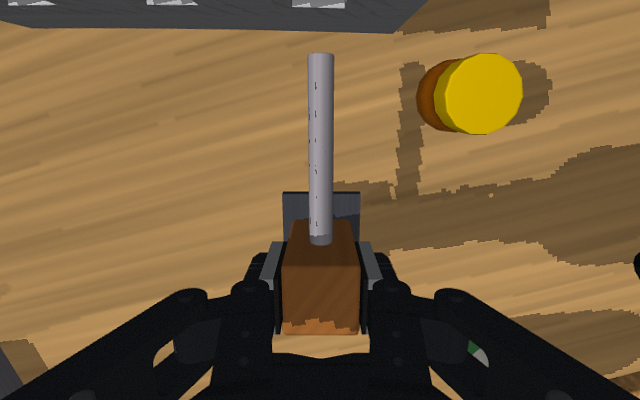

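Run:
```python
from h import *
from p import st
for i in range(3): st()
z=np.load('pics/w3.npz');C=cloud('wrist',z['D'],z['T']);im=z['im']
O=np.array([.545,.0157]);a=np.radians(-16.33);ex=np.array([np.cos(a),np.sin(a)]);ey=np.array([-ex[1],ex[0]])
g=np.dstack([(C[...,:2]-O)@np.c_[ex,ey],C[...,2]])*1000
for r in [1,4,8,16,24]:
    print(r,[ (c,g[r,c].round(1).tolist()) for c in (200,285,290,294,300,320,340,346,350,360,380)])
for r in range(56,236,20):
    cs=[c for c in range(295,345) if np.isfinite(g[r,c,2]) and g[r,c,2]>45]
    q=g[r,cs]; print(r,cs[0],cs[-1],q[:,0].mean().round(1),'y',q[0,1].round(1),q[-1,1].round(1),'z',q[:,2].max().round(1))
```

```text
t 9.33 [0.6815 0.0376 0.0715] yaw 74.99 ydown [ 0.0083  0.0002 -1.    ] F [-0.178   0.6873 -1.8444] gap 0.029477601189409015 q [-3.6926 35.2739  2.571  56.8235  0.0427 11.3194]
t 9.33 [0.6815 0.0376 0.0715] yaw 74.99 ydown [ 0.0083  0.0002 -1.    ] F [-0.178   0.6873 -1.8444] gap 0.029477601189409015 q [-3.6926 35.2739  2.571  56.8235  0.0427 11.3194]
t 9.33 [0.6815 0.0376 0.0715] yaw 74.99 ydown [ 0.0083  0.0002 -1.    ] F [-0.178   0.6873 -1.8444] gap 0.029477601189409015 q [-3.6926 35.2739  2.571  56.8235  0.0427 11.3194]
1 [(200, [20.0, 13.0, 53.0]), (285, [19.5, 44.2, 53.3]), (290, [19.5, 46.0, 53.2]), (294, [17.7, 46.9, 46.4]), (300, [17.5, 49.2, 45.9]), (320, [17.4, 56.9, 46.5]), (340, [17.2, 64.5, 46.5]), (346, [19.4, 66.3, 55.2]), (350, [19.6, 67.7, 55.8]), (360, [19.3, 71.3, 55.2]), (380, [19.7, 78.1, 57.6])]
4 [(200, [19.6, 11.1, 47.2]), (285, [19.8, 43.9, 50.6]), (290, [19.7, 45.7, 50.0]), (294, [18.9, 47.0, 47.0]), (300, [18.9, 49.3, 47.2]), (320, [18.4, 56.9, 46.3]), (340, [18.4, 64.5, 46.8]), (346, [19.6, 66.5, 52.1]), (350, [19.7, 67.9, 52.5]), (360, [19.7, 71.6, 53.0
[... 551 characters left out ...]
50, [19.5, 69.5, 33.5]), (360, [19.6, 73.6, 34.5]), (380, [19.6, 81.8, 35.9])]
24 [(200, [20.0, -0.3, 13.6]), (285, [19.8, 40.5, 15.9]), (290, [19.6, 42.9, 15.6]), (294, [19.5, 44.7, 15.2]), (300, [19.4, 47.5, 15.0]), (320, [19.7, 57.0, 17.7]), (340, [19.7, 66.2, 19.1]), (346, [19.3, 69.1, 17.2]), (350, [19.6, 70.8, 19.0]), (360, [19.7, 75.3, 20.1]), (380, [19.4, 84.4, 20.4])]
56 308 333 38.7 y 53.0 62.2 z 60.2
76 308 333 45.6 y 53.1 62.5 z 60.1
96 308 333 52.7 y 53.2 62.7 z 59.8
116 308 333 60.0 y 53.3 63.0 z 60.5
136 308 333 67.5 y 53.4 63.3 z 59.8
156 309 333 75.2 y 54.0 63.6 z 60.2
176 309 332 83.1 y 54.2 63.4 z 59.9
196 309 332 91.3 y 54.3 63.7 z 61.3
216 309 332 99.7 y 54.5 64.0 z 60.3
```

Emit:
{"op": "carry_out", "data": {"series": [{"linear":[-0.12,0,0],"twist":[0.02,0.2,0]},{"linear":[0,0,0.3],"twist":[0,0,0]},{"linear":[0,0,0],"twist":[0,0,0]},{"linear":[0,0,0],"twist":[0,0,0]}]}}

```text
time: 9.67
tcp_pos: [0.6731, 0.0367, 0.0769]
ee_rot: [[0.282, 0.013, -0.959], [0.959, 0.0, 0.282], [0.004, -1.0, -0.012]]
contact_force: [-0.2, -0.0, -1.9]
finger_gap: 0.0289
```

```bash
cat > w4.py <<'E'
from h import *
from p import st
import sys
tag=sys.argv[1]
st(); snap('wrist',tag)
z=np.load(f'pics/{tag}.npz');C=cloud('wrist',z['D'],z['T'])
O=np.array([.545,.0157]);a=np.radians(-16.33);ex=np.array([np.cos(a),np.sin(a)]);ey=np.array([-ex[1],ex[0]])
g=np.dstack([(C[...,:2]-O)@np.c_[ex,ey],C[...,2]])*1000
for r in list(range(0,60,6))+list(range(60,230,20)):
    cs=[c for c in range(295,345) if np.isfinite(g[r,c,2]) and g[r,c,2]>45 and 49<g[r,c,1]<66]
    if len(cs)<5: continue
    q=g[r,cs]; print(r,cs[0],cs[-1],'x',q[:,0].mean().round(1),'y',q[0,1].round(1),q[-1,1].round(1),((q[0,1]+q[-1,1])/2).round(1),'z',q[:,2].max().round(1))
for r in (1,4,7):
    w=g[r]; cs=[c for c in range(200,420) if 48<w[c,2]<80 and 18<w[c,0]<22]; print(r,'wall',w[cs][:,0].mean() if cs else None, [ (w[c,1].round(1),w[c+1,1].round(1)) for c in range(200,419) if abs(w[c,2]-w[c+1,2])>3])
E
python3 w4.py w4
```

```text
t 9.67 [0.6731 0.0367 0.0769] yaw 73.6 ydown [ 0.0125  0.0005 -0.9999] F [-0.2313 -0.0188 -1.9293] gap 0.02893935625364463 q [-3.8281 34.1154  1.2008 56.3713  0.074  12.5785]
0 297 344 x 16.9 y 49.2 64.2 56.7 z 79.2
6 297 344 x 18.7 y 49.2 64.4 56.8 z 79.6
12 298 344 x 19.8 y 49.3 64.5 56.9 z 75.7
18 299 344 x 19.6 y 49.0 65.3 57.1 z 66.6
24 302 342 x 18.0 y 49.3 65.7 57.5 z 48.1
54 308 333 x 31.9 y 52.2 61.5 56.8 z 68.5
60 308 333 x 34.0 y 52.2 61.4 56.8 z 68.6
80 308 333 x 41.0 y 52.1 61.5 56.8 z 69.1
100 308 333 x 48.1 y 52.0 61.6 56.8 z 69.4
120 308 333 x 55.5 y 51.9 61.6 56.8 z 69.0
140 308 333 x 63.0 y 51.9 61.7 56.8 z 69.2
160 309 333 x 70.7 y 52.2 61.8 57.0 z 69.4
180 309 332 x 78.7 y 52.1 61.4 56.8 z 69.3
200 309 332 x 86.9 y 52.1 61.5 56.8 z 69.1
220 309 332 x 95.4 y 52.0 61.6 56.8 z 69.7
1 wall None [(np.float64(46.0), np.float64(46.1)), (np.float64(46.1), np.float64(46.0)), (np.float64(65.9), np.float64(66.0)), (np.float64(66.1), np.float64(66.1))]
4 wall 18.168154009301443 [(np.float64(46.0), np.float64(46.0)), (np.float64(66.0), np.float64(65.9))]
7 wall 19.065541424664143 [(np.float64(84.1), np.float64(83.6))]
```

View pics/w4.png

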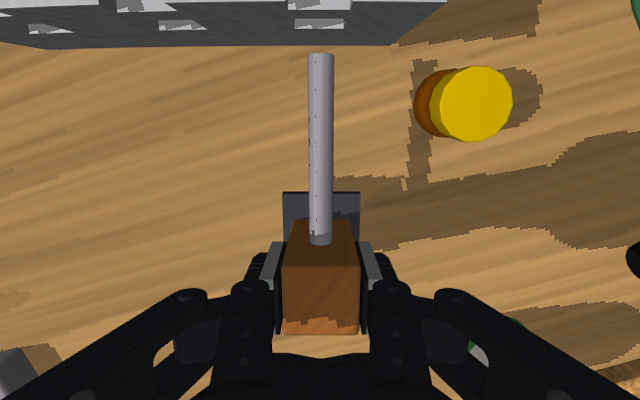

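```bash
python3 -c "
from p import *
o=manip.get_obs();p=o['tcp_pos']
plan(p+np.array([0,0,-.009])-.0007*np.array([.28,.96,0]),yawx=73.65,n=2)
"
```

```text
t 9.72 from [0.673  0.0367 0.077 ] yaw 73.6 n 2 F [ 0.1  0.1 -1.5]
[{"linear":[-0.01,0.15,0.0],"twist":[0.1,-0.0,0.03]},{"linear":[-0.01,0.15,-0.0],"twist":[0.0,-0.0,0.0]}]
```

Emit:
{"op": "carry_out", "data": {"series": [{"linear":[-0.01,0.15,0],"twist":[0.1,0,0.03]},{"linear":[-0.01,0.15,0],"twist":[0,0,0]},{"linear":[0,0,0],"twist":[0,0,0]}]}}

```text
time: 9.97
tcp_pos: [0.6734, 0.036, 0.0685]
ee_rot: [[0.282, 0.001, -0.959], [0.959, 0.0, 0.282], [0.0, -1.0, -0.001]]
contact_force: [-0.1, -0.6, -3.0]
finger_gap: 0.0293
```

```bash
python3 w4.py w5
```

```text
t 9.97 [0.6734 0.036  0.0685] yaw 73.61 ydown [ 0.0008  0.0003 -1.    ] F [-0.1228 -0.5624 -2.9796] gap 0.029308698561142644 q [-3.8597 34.9382  1.4018 56.4211  0.0181 12.527 ]
0 297 344 x 19.4 y 49.1 63.3 56.2 z 79.1
6 298 344 x 19.7 y 49.1 63.7 56.4 z 74.0
12 300 344 x 19.8 y 49.3 64.2 56.8 z 67.2
18 302 344 x 17.6 y 49.0 65.4 57.2 z 48.7
24 304 344 x 19.6 y 49.7 65.5 57.6 z 47.4
54 308 333 x 32.4 y 51.6 60.9 56.2 z 61.2
60 308 333 x 34.5 y 51.5 60.8 56.2 z 61.7
80 308 333 x 41.4 y 51.5 60.9 56.2 z 60.7
100 308 333 x 48.6 y 51.4 60.9 56.2 z 61.3
120 308 333 x 55.9 y 51.4 61.1 56.2 z 61.5
140 308 333 x 63.4 y 51.2 61.2 56.2 z 61.4
160 309 333 x 71.2 y 51.6 61.2 56.4 z 60.8
180 309 332 x 79.1 y 51.5 60.8 56.2 z 61.2
200 309 332 x 87.4 y 51.4 60.9 56.2 z 61.5
220 309 332 x 95.9 y 51.3 61.0 56.2 z 61.4
1 wall 19.60844506594164 []
4 wall 19.627338721307634 []
7 wall 19.683770519825043 []
```

Emit:
{"op": "carry_out", "data": {"series": [{"linear":[0,0.02,0.25],"twist":[0,0,0]},{"linear":[0,0,0.25],"twist":[0,0,0]},{"linear":[0,0,0],"twist":[0,0,0]}]}}

```text
time: 10.27
tcp_pos: [0.6578, 0.0406, 0.0673]
ee_rot: [[0.282, -0.0, -0.959], [0.959, 0.0, 0.282], [0.0, -1.0, 0.0]]
contact_force: [-0.1, 0.2, -2.6]
finger_gap: 0.029
```

```bash
python3 w4.py w6
```

```text
t 10.27 [0.6578 0.0406 0.0673] yaw 73.6 ydown [-0.0001  0.0004 -1.    ] F [-0.1092  0.2153 -2.5664] gap 0.02899479301474859 q [-3.5588 33.6405 -1.3682 54.998   0.0222 12.8388]
0 295 344 x 7.3 y 49.5 62.3 55.9 z 94.0
6 295 344 x 8.7 y 49.5 62.4 56.0 z 94.2
12 298 344 x 6.4 y 49.2 63.4 56.3 z 79.2
18 298 344 x 8.0 y 49.2 63.3 56.2 z 77.4
24 298 344 x 9.7 y 49.2 63.5 56.4 z 77.2
30 297 344 x 11.8 y 49.0 63.2 56.1 z 79.2
36 298 344 x 13.5 y 49.3 63.4 56.3 z 79.4
42 298 344 x 15.2 y 49.2 63.4 56.3 z 79.4
48 298 344 x 16.9 y 49.2 63.3 56.3 z 79.1
54 298 344 x 18.7 y 49.2 63.4 56.3 z 79.4
60 299 344 x 19.6 y 49.0 64.0 56.5 z 71.6
80 308 333 x 25.1 y 51.4 60.9 56.1 z 60.9
100 308 333 x 32.3 y 51.3 60.9 56.1 z 60.3
120 308 333 x 39.6 y 51.3 61.0 56.1 z 60.9
140 308 333 x 47.2 y 51.2 61.1 56.1 z 59.5
160 309 333 x 54.9 y 51.6 61.2 56.4 z 60.1
180 309 332 x 62.8 y 51.5 60.8 56.1 z 60.2
200 309 332 x 71.1 y 51.4 60.9 56.1 z 60.3
220 309 332 x 79.6 y 51.3 60.9 56.1 z 60.5
1 wall None [(np.float64(40.4), np.float64(41.2)), (np.float64(70.9), np.float64(71.9))]
4 wall None [(np.float64(70.8), np.float64(71.8))]
7 wall None [(np.float64(40.4), np.float64(41.3)), (np.float64(70.9), np.float64(71.7))]
```

Emit:
{"op": "carry_out", "data": {"series": [{"linear":[0,-0.02,0.25],"twist":[0,0,0]},{"linear":[0,0,0.25],"twist":[0,0,0]},{"linear":[0,0,0.25],"twist":[0,0,0]}]}}

```text
time: 10.57
tcp_pos: [0.638, 0.0464, 0.0687]
ee_rot: [[0.283, 0.005, -0.959], [0.959, -0.001, 0.283], [0.001, -1.0, -0.005]]
contact_force: [5.6, -1.5, -4.4]
finger_gap: 0.0289
```

```bash
python3 w4.py w7 | egrep '^t|^1[0-9]0|^2'
```

```text
t 10.57 [0.638  0.0464 0.0687] yaw 73.57 ydown [ 0.0055 -0.0009 -1.    ] F [ 5.5598 -1.4976 -4.3761] gap 0.02891673814991901 q [-3.1174 31.6816 -4.9617 53.0417 -0.0345 13.3143]
24 297 344 x -9.2 y 49.0 63.6 56.3 z 93.4
100 298 344 x 11.8 y 49.1 63.8 56.4 z 79.2
120 299 344 x 18.1 y 49.2 63.9 56.6 z 78.9
140 308 333 x 26.6 y 51.3 61.2 56.2 z 61.0
160 309 332 x 34.3 y 51.7 60.8 56.3 z 61.0
180 309 332 x 42.3 y 51.6 60.9 56.2 z 61.0
200 309 332 x 50.5 y 51.5 61.0 56.2 z 61.3
220 309 332 x 59.0 y 51.4 61.0 56.2 z 62.1
```

View pics/w7.png

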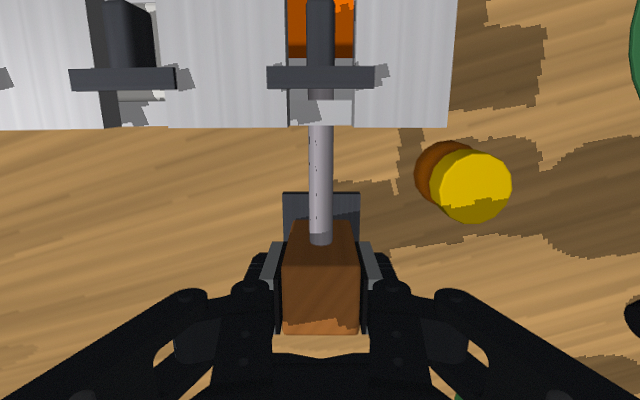

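Emit:
{"op": "carry_out", "data": {"series": [{"linear":[0,0.02,0.25],"twist":[0.03,0,0]},{"linear":[0,0.02,0.25],"twist":[0,0,0]},{"linear":[0,0.02,0.25],"twist":[0,0,0]}]}}

```text
time: 10.87
tcp_pos: [0.6159, 0.0531, 0.0681]
ee_rot: [[0.283, 0.006, -0.959], [0.959, -0.0, 0.283], [0.001, -1.0, -0.006]]
contact_force: [0.1, -0.2, -2.5]
finger_gap: 0.029
```

```bash
python3 w4.py w8 | egrep '^t|^1[0-9]0|^2'
```

```text
t 10.87 [0.6159 0.0531 0.0681] yaw 73.57 ydown [ 0.0059 -0.0004 -1.    ] F [ 0.0857 -0.1548 -2.5382] gap 0.029021548319157302 q [-2.6135 29.8425 -8.5874 51.2321 -0.0068 13.8176]
24 297 344 x -34.1 y 49.3 63.8 56.5 z 77.5
100 306 333 x -11.2 y 52.2 60.2 56.2 z 89.8
120 307 333 x -5.5 y 52.5 61.4 56.9 z 90.3
140 307 333 x 0.5 y 52.4 61.5 56.9 z 89.6
160 296 344 x 6.2 y 49.1 63.5 56.3 z 90.7
180 299 344 x 15.0 y 49.1 64.5 56.8 z 79.2
200 309 332 x 27.4 y 51.7 61.2 56.5 z 60.6
220 309 332 x 36.0 y 51.7 61.3 56.5 z 60.5
```

View pics/w8.png

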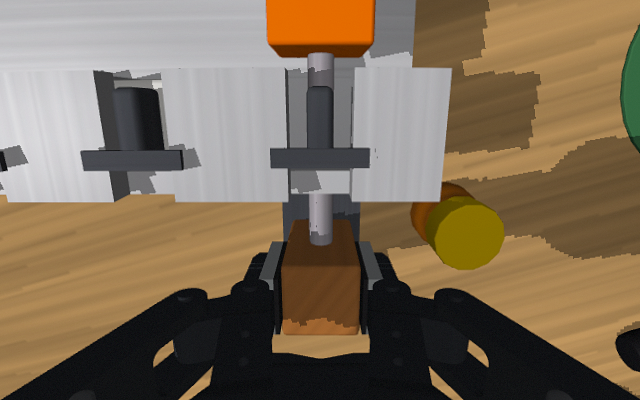

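Emit:
{"op": "carry_out", "data": {"series": [{"linear":[0,0.02,-0.3],"twist":[0.03,0,0]},{"linear":[0,0,-0.6],"twist":[0,0,0]},{"linear":[0,0,-0.6],"twist":[0,0,0]},{"linear":[0,0,-0.6],"twist":[0,0,0]},{"linear":[0,0,-0.4],"twist":[0,0,0]},{"linear":[0,0,-0.2],"twist":[0,0,0]},{"linear":[0,0,0],"twist":[0,0,0]}]}}

```text
time: 11.5
tcp_pos: [0.6952, 0.0297, 0.0667]
ee_rot: [[0.281, -0.003, -0.96], [0.96, 0.002, 0.281], [0.001, -1.0, 0.004]]
contact_force: [0.3, 0.3, -2.3]
finger_gap: 0.0294
```

```bash
python3 -c "
from p import *
st();snap('wrist','w9');st()
z=np.load('pics/w9.npz');C=cloud('wrist',z['D'],z['T']);
m=np.isfinite(C[...,0])&(C[...,2]<.03);
for (r,c) in [(200,292),(200,350),(205,295),(100,200),(100,400)]: print(r,c,C[r,c])"
```

```text
t 11.5 [0.6952 0.0297 0.0667] yaw 73.65 ydown [-0.0033  0.002  -1.    ] F [ 0.3036  0.3219 -2.2592] gap 0.029362076045882732 q [-4.2897 37.1302  5.5037 58.568   0.0975 12.0582]
t 11.55 [0.6945 0.0299 0.0666] yaw 73.65 ydown [-0.0038  0.002  -1.    ] F [-0.8967 -0.1981 -1.8791] gap 0.029047063572732523 q [-4.2789 37.0926  5.41   58.542   0.0995 12.0663]
200 292 [0.6717 0.0221 0.0224]
200 350 [0.6802 0.0505 0.0219]
205 295 [0.6746 0.0228 0.0228]
100 200 [ 0.61   -0.012   0.0009]
100 400 [0.6401 0.0907 0.0013]
```

View pics/w9.png

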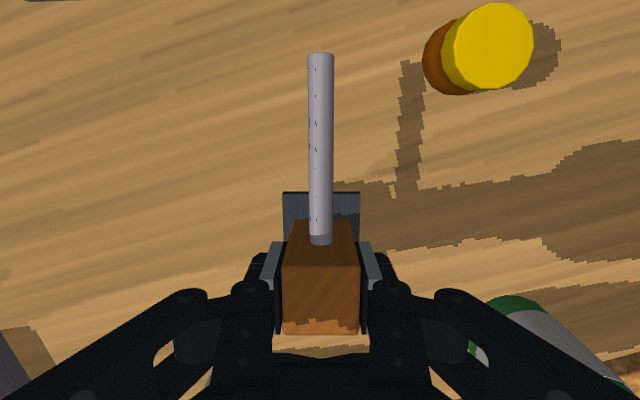

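Emit:
{"op": "carry_out", "data": {"series": [{"linear":[0,0.15,0],"twist":[-0.02,0,0]},{"linear":[0,0.15,0],"twist":[0,0,0]},{"linear":[0,0.1,0],"twist":[0,0,0]},{"linear":[0,0.06,0],"twist":[0,0,0]}]}}

```text
time: 11.88
tcp_pos: [0.6925, 0.0307, 0.0516]
ee_rot: [[0.281, -0.003, -0.96], [0.96, 0.002, 0.281], [0.001, -1.0, 0.003]]
contact_force: [0.4, 1.2, -1.9]
finger_gap: 0.0294
```

```bash
cat > ft.py <<'E'
from p import *
import sys
tag=sys.argv[1]
st();snap('wrist',tag)
z=np.load(f'pics/{tag}.npz');C=cloud('wrist',z['D'],z['T'])
print('foot z',np.median(C[195:215,286:296,2]),np.median(C[195:215,345:356,2]),'bench',np.nanmedian(C[90:130,180:250,2]),np.nanmedian(C[90:130,350:400,2]))
E
python3 ft.py w10
```

```text
t 11.88 [0.6925 0.0307 0.0516] yaw 73.69 ydown [-0.0029  0.0016 -1.    ] F [ 0.3683  1.1545 -1.8929] gap 0.029406377885981737 q [-4.2204 37.5107  3.7204 56.3811  0.0773 12.0886]
foot z 0.007075882164620684 nan bench 0.000893385791746526 0.000930377530633103
```

Emit:
{"op": "carry_out", "data": {"gripper": 0.75, "series": [{"linear":[0,0,0],"twist":[0,0,0]},{"linear":[0,0,0],"twist":[0,0,0]},{"linear":[0,0,0],"twist":[0,0,0]},{"linear":[0,0,0],"twist":[0,0,0]},{"linear":[0,0,0],"twist":[0,0,0]}]}}

```text
time: 12.35
tcp_pos: [0.6925, 0.031, 0.0527]
ee_rot: [[0.28, -0.001, -0.96], [0.96, 0.001, 0.28], [0.001, -1.0, 0.002]]
contact_force: [-1.0, -0.4, 0.3]
finger_gap: 0.0639
```

Emit:
{"op": "carry_out", "data": {"series": [{"linear":[0,-0.5,0],"twist":[0,0,0]},{"linear":[0,-1,0],"twist":[0,0,0]},{"linear":[0,-1,0],"twist":[0,0,0]},{"linear":[0,-1,0],"twist":[0,0,0]}]}}

```text
time: 12.68
tcp_pos: [0.6894, 0.031, 0.1547]
ee_rot: [[0.28, -0.012, -0.96], [0.96, 0.002, 0.28], [-0.001, -1.0, 0.013]]
contact_force: [0.6, -0.2, 1.1]
finger_gap: 0.0642
```

```bash
python3 -c "
from p import *
st();snap('wrist','w11')
from c import seg
P,I=seg('wrist','w11',(.688,.032),(.055,.068),.05)
if len(P): print(len(P),cv2.minAreaRect(P[:,:2].astype(np.float32)*1000),np.median(P[:,2]))
O=np.array([.545,.0157]);a=np.radians(-16.33);ex=np.array([np.cos(a),np.sin(a)]);ey=np.array([-ex[1],ex[0]])
t=O-.044*ex+.0565*ey; print(t); plan((*t,.19),yawx=73.65)"
```

```text
t 12.68 [0.6894 0.031  0.1547] yaw 73.71 ydown [-0.0125  0.0024 -0.9999] F [ 0.6081 -0.1998  1.0848] gap 0.0641656811681666 q [-4.2114 34.1046 13.8234 70.4419  0.0819 12.0784]
1996 ((696.5095825195312, 30.604122161865234), (29.87273406982422, 30.389589309692383), 73.23493194580078) 0.06269626054994881
[0.5187 0.0823]
t 12.73 from [0.6914 0.0309 0.1614] yaw 73.71 n 7 F [-1.8 -0.5  4.7]
[{"linear":[0.0,-0.13,0.86],"twist":[-0.04,0.0,0.0]},{"linear":[0.0,-0.14,0.86],"twist":[0.0,0.0,0.0]},{"linear":[0.0,-0.14,0.86],"twist":[0.0,0.0,0.0]},{"linear":[0.0,-0.14,0.86],"twist":[0.0,0.0,0.0]},{"linear":[0.0,-0.14,0.86],"twist":[0.0,0.0,0.0]},{"linear":[0.0,-0.14,0.86],"twist":[0.0,0.0,0.0]},{"linear":[0.0,-0.14,0.86],"twist":[0.0,0.0,0.0]}]
```

View pics/w11.png

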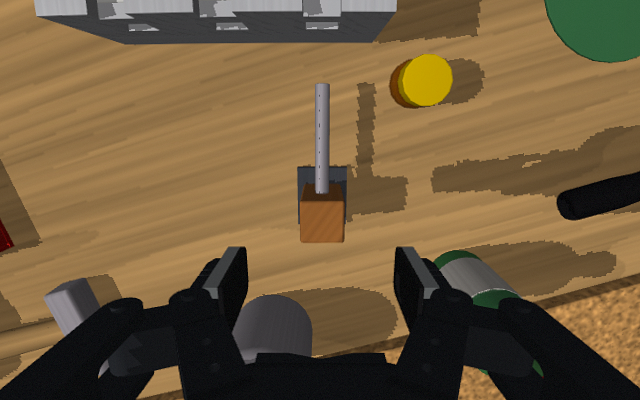

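Emit:
{"op": "carry_out", "data": {"series": [{"linear":[0,-0.13,0.86],"twist":[-0.04,0,0]},{"linear":[0,-0.14,0.86],"twist":[0,0,0]},{"linear":[0,-0.14,0.86],"twist":[0,0,0]},{"linear":[0,-0.14,0.86],"twist":[0,0,0]},{"linear":[0,-0.14,0.86],"twist":[0,0,0]},{"linear":[0,0,0.8],"twist":[0,0,0]},{"linear":[0,0,0.4],"twist":[0,0,0]},{"linear":[0,0,0],"twist":[0,0,0]}]}}

```text
time: 13.4
tcp_pos: [0.5285, 0.0782, 0.1853]
ee_rot: [[0.282, 0.01, -0.959], [0.959, -0.0, 0.282], [0.003, -1.0, -0.01]]
contact_force: [0.6, 0.3, -0.5]
finger_gap: 0.0637
```

```bash
python3 -c "
from p import *
st();snap('wrist','w12')
z=np.load('pics/w12.npz');C=cloud('wrist',z['D'],z['T']);I=z['im'].astype(int)
m=np.isfinite(C[...,0])&(C[...,2]>.071)&(C[...,2]<.08)&(I[...,2]>I[...,0]+80)
P=C[m];print(len(P),cv2.minAreaRect(P[:,:2].astype(np.float32)*1000),np.median(P[:,2]))"
```

```text
t 13.4 [0.5285 0.0782 0.1853] yaw 73.64 ydown [ 0.01   -0.     -0.9999] F [ 0.6488  0.3297 -0.4801] gap 0.06368169613834906 q [ -0.3241  17.2092 -10.0061  62.2101   0.0007  16.0393]
2008 ((517.0206909179688, 82.643310546875), (33.535152435302734, 29.844078063964844), 73.32640838623047) 0.07575395225020934
```

View pics/w12.png

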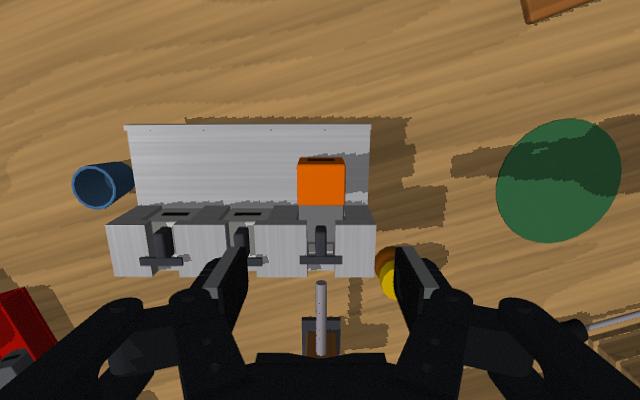

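```bash
python3 -c "
from p import *
plan((.517,.0826,.066),yawx=73.4,n=6)"
```

```text
t 13.45 from [0.5296 0.078  0.1854] yaw 73.64 n 6 F [-0.3  1.   0. ]
[{"linear":[0.0,0.66,0.08],"twist":[0.09,0.01,0.02]},{"linear":[0.0,0.66,0.07],"twist":[0.0,0.01,0.0]},{"linear":[0.0,0.66,0.07],"twist":[0.0,0.01,0.0]},{"linear":[0.0,0.66,0.07],"twist":[0.0,0.01,0.0]},{"linear":[0.0,0.66,0.07],"twist":[0.0,0.01,0.0]},{"linear":[0.0,0.66,0.07],"twist":[0.0,0.01,0.0]}]
```

Emit:
{"op": "carry_out", "data": {"series": [{"linear":[0,0.66,0.2],"twist":[0.09,0.01,0.02]},{"linear":[0,0.66,0.15],"twist":[0,0.01,0]},{"linear":[0,0.66,0.09],"twist":[0,0.01,0]},{"linear":[0,0.5,0],"twist":[0,0.01,0]},{"linear":[0,0.3,0],"twist":[0,0,0]},{"linear":[0,0,0],"twist":[0,0,0]},{"linear":[0,0,0],"twist":[0,0,0]}]}}

```text
time: 14.03
tcp_pos: [0.5248, 0.0801, 0.099]
ee_rot: [[0.288, 0.006, -0.958], [0.958, 0.0, 0.288], [0.002, -1.0, -0.006]]
contact_force: [0.3, 0.0, 0.6]
finger_gap: 0.064
```

```bash
python3 -c "
from p import *
st();plan((.517,.0826,.066),yawx=73.4,n=3)"
```

```text
t 14.03 [0.5248 0.0801 0.099 ] yaw 73.26 ydown [ 0.006   0.0002 -1.    ] F [0.3135 0.0223 0.6055] gap 0.06401313228159944 q [ -0.1311  20.7673 -19.1827  49.7047   0.0151  16.6076]
t 14.03 from [0.5248 0.0801 0.099 ] yaw 73.26 n 3 F [0.3 0.  0.6]
[{"linear":[0.0,0.37,0.09],"twist":[0.05,-0.01,0.02]},{"linear":[0.0,0.37,0.09],"twist":[0.0,-0.01,0.0]},{"linear":[0.0,0.37,0.09],"twist":[0.0,-0.01,0.0]}]
```

Emit:
{"op": "carry_out", "data": {"series": [{"linear":[0,0.1,0.25],"twist":[0.05,0,0.02]},{"linear":[0,0.3,0.05],"twist":[0,0,0]},{"linear":[0,0.3,0],"twist":[0,0,0]},{"linear":[0,0.3,0],"twist":[0,0,0]},{"linear":[0,0.1,0],"twist":[0,0,0]}]}}

```text
time: 14.45
tcp_pos: [0.5182, 0.0825, 0.0652]
ee_rot: [[0.288, 0.003, -0.957], [0.957, -0.0, 0.288], [0.001, -1.0, -0.003]]
contact_force: [-0.2, 0.4, -0.4]
finger_gap: 0.0642
```

```bash
python3 -c "
from p import *
st();plan((.517,.0826,.066),yawx=73.4,n=1);snap('wrist','w13')"
```

```text
t 14.45 [0.5182 0.0825 0.0652] yaw 73.23 ydown [ 0.0034 -0.0005 -1.    ] F [-0.2146  0.4491 -0.3738] gap 0.06418445470808734 q [  0.16    22.2964 -22.9159  44.5944  -0.0287  16.9274]
t 14.45 from [0.5182 0.0825 0.0652] yaw 73.23 n 1 F [-0.2  0.4 -0.4]
[{"linear":[-0.01,-0.03,0.04],"twist":[0.03,-0.02,0.0]}]
```

View pics/w13.png

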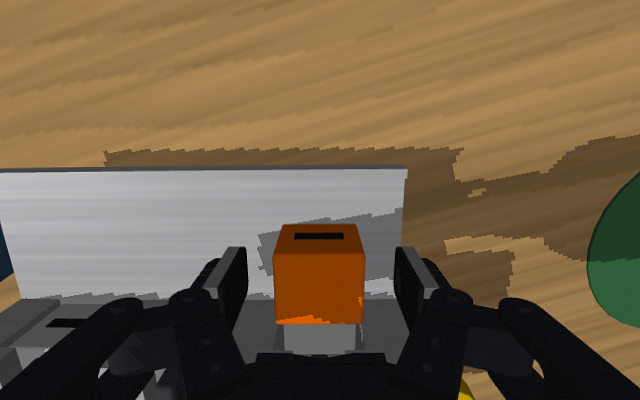

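Fingers straddle the insert (block at columns 273–365, pads at 245 and 395). Close.

Emit:
{"op": "carry_out", "data": {"gripper": 0.0, "series": [{"linear":[0,0,0],"twist":[0,0,0]},{"linear":[0,0,0],"twist":[0,0,0]},{"linear":[0,0,0],"twist":[0,0,0]},{"linear":[0,0,0],"twist":[0,0,0]},{"linear":[0,0,0],"twist":[0,0,0]}]}}

```text
time: 14.92
tcp_pos: [0.5186, 0.0825, 0.0656]
ee_rot: [[0.288, 0.004, -0.957], [0.957, -0.0, 0.288], [0.001, -1.0, -0.004]]
contact_force: [-0.1, -0.3, -0.4]
finger_gap: 0.0332
```

Emit:
{"op": "carry_out", "data": {"series": [{"linear":[0,-0.4,0],"twist":[0,0,0]},{"linear":[0,-0.8,0],"twist":[0,0,0]},{"linear":[0,-1,0],"twist":[0,0,0]},{"linear":[0,-1,0],"twist":[0,0,0]}]}}

```text
time: 15.25
tcp_pos: [0.515, 0.0825, 0.1599]
ee_rot: [[0.289, -0.006, -0.957], [0.957, -0.001, 0.289], [-0.002, -1.0, 0.006]]
contact_force: [1.4, 0.3, -0.2]
finger_gap: 0.0332
```

Run:
```python
from p import *
from c import seg
st()
# red tray from initial top/side clouds: reds
for n in ['top','side']:
    z=np.load(f'pics/{n}0.npz');C=cloud(n,z['D'],z['T']);I=z['im'].astype(int)
    base=np.isfinite(C[...,0])&(np.hypot(C[...,0]-.604,C[...,1]+.295)<.09)
    m=base&(I[...,2]>2*I[...,1]+20)&(C[...,2]>.024)&(C[...,2]<.034)
    P=C[m];print(n,'rim',len(P),cv2.minAreaRect(P[:,:2].astype(np.float32)*1000))
    m=base&(abs(I[...,2]-I[...,1])<25)&(C[...,2]>.034)&(C[...,2]<.045)
    P=C[m];print(n,'grey',len(P),cv2.minAreaRect(P[:,:2].astype(np.float32)*1000),np.median(P[:,2]))
```

```text
t 15.25 [0.515  0.0825 0.1599] yaw 73.23 ydown [-0.0061 -0.0005 -1.    ] F [ 1.4444  0.3439 -0.1964] gap 0.03324358734243695 q [  0.1566  17.5463 -13.6819  59.1228  -0.0279  16.9281]
top rim 170 ((604.9270629882812, -296.4639892578125), (108.86842346191406, 99.00959014892578), 1.0043781995773315)
top grey 118 ((630.9561157226562, -284.8709716796875), (29.294937133789062, 31.891223907470703), 1.0975784063339233) 0.039108646861781615
side rim 496 ((602.5323486328125, -301.06646728515625), (109.06436920166016, 100.984619140625), 0.20283493399620056)
side grey 232 ((628.48046875, -289.316162109375), (35.04138946533203, 30.320592880249023), 89.25) 0.03634430007507805
```

```bash
python3 -c "
from p import *
plan((.577,-.298,.16),yawx=90.5,n=14)"
```

```text
t 15.25 from [0.515  0.0825 0.1599] yaw 73.23 n 14 F [ 1.4  0.3 -0.2]
[{"linear":[-0.82,-0.0,-0.4],"twist":[-0.05,-0.18,-0.02]},{"linear":[-0.83,-0.0,-0.38],"twist":[0.0,-0.18,0.0]},{"linear":[-0.84,-0.0,-0.37],"twist":[0.0,-0.18,0.0]},{"linear":[-0.85,-0.0,-0.35],"twist":[0.0,-0.18,0.0]},{"linear":[-0.86,-0.0,-0.33],"twist":[0.0,-0.18,0.0]},{"linear":[-0.86,-0.0,-0.31],"twist":[0.0,-0.18,0.0]},{"linear":[-0.87,-0.0,-0.29],"twist":[0.0,-0.18,0.0]},{"linear":[-0.88,-0.0,-0.27],"twist":[0.0,-0.18,0.0]},{"linear":[-0.88,-0.0,-0.26],"twist":[0.0,-0.18,0.0]},{"linear":[-0.89,-0.0,-0.24],"twist":[0.0,-0.18,0.0]}]
[{"linear":[-0.89,-0.0,-0.22],"twist":[0.0,-0.18,0.0]},{"linear":[-0.9,-0.0,-0.2],"twist":[0.0,-0.18,0.0]},{"linear":[-0.9,-0.0,-0.18],"twist":[0.0,-0.18,0.0]},{"linear":[-0.9,-0.0,-0.16],"twist":[0.0,-0.18,0.0]}]
```

Emit:
{"op": "carry_out", "data": {"series": [{"linear":[-0.6,0,-0.3],"twist":[-0.05,-0.18,-0.02]},{"linear":[-0.83,0,-0.38],"twist":[0,-0.18,0]},{"linear":[-0.84,0,-0.37],"twist":[0,-0.18,0]},{"linear":[-0.85,0,-0.35],"twist":[0,-0.18,0]},{"linear":[-0.86,0,-0.33],"twist":[0,-0.18,0]},{"linear":[-0.86,0,-0.31],"twist":[0,-0.18,0]},{"linear":[-0.87,0,-0.29],"twist":[0,-0.18,0]},{"linear":[-0.88,0,-0.27],"twist":[0,-0.18,0]},{"linear":[-0.88,0,-0.26],"twist":[0,-0.18,0]},{"linear":[-0.89,0,-0.24],"twist":[0,-0.18,0]}]}}

```text
time: 16.08
tcp_pos: [0.5639, -0.1891, 0.1704]
ee_rot: [[0.059, 0.015, -0.998], [0.998, -0.0, 0.059], [0.0, -1.0, -0.015]]
contact_force: [1.2, -0.1, -0.7]
finger_gap: 0.0327
```

```bash
python3 -c "
from p import *
plan((.577,-.298,.14),yawx=90.5)"
```

```text
t 16.08 from [ 0.5639 -0.1891  0.1704] yaw 86.59 n 4 F [ 1.2 -0.1 -0.7]
[{"linear":[-0.9,0.26,-0.16],"twist":[0.12,-0.14,0.0]},{"linear":[-0.9,0.25,-0.15],"twist":[0.0,-0.14,0.0]},{"linear":[-0.9,0.25,-0.13],"twist":[0.0,-0.14,0.0]},{"linear":[-0.91,0.25,-0.12],"twist":[0.0,-0.14,0.0]}]
```

Emit:
{"op": "carry_out", "data": {"series": [{"linear":[-0.9,0.15,-0.16],"twist":[0.12,-0.14,0]},{"linear":[-0.9,0.15,-0.15],"twist":[0,-0.14,0]},{"linear":[-0.8,0.15,-0.13],"twist":[0,-0.14,0]},{"linear":[-0.4,0,-0.06],"twist":[0,-0.14,0]},{"linear":[0,0,0],"twist":[0,0,0]},{"linear":[0,0,0],"twist":[0,0,0]}]}}

```text
time: 16.58
tcp_pos: [0.5758, -0.2903, 0.1561]
ee_rot: [[-0.007, 0.001, -1.0], [1.0, -0.001, -0.007], [-0.001, -1.0, -0.001]]
contact_force: [0.5, 0.5, -0.4]
finger_gap: 0.0333
```

Run:
```python
from p import *
st();snap('wrist','w14')
z=np.load('pics/w14.npz');C=cloud('wrist',z['D'],z['T']);I=z['im'].astype(int)
m=np.isfinite(C[...,0])&(I[...,2]>2*I[...,1]+20)&(C[...,2]>.026)&(C[...,2]<.035)&(np.hypot(C[...,0]-.604,C[...,1]+.295)<.09)
P=C[m];print('rim',len(P),cv2.minAreaRect(P[:,:2].astype(np.float32)*1000))
m=np.isfinite(C[...,0])&(abs(I[...,2]-I[...,1])<25)&(C[...,2]>.034)&(C[...,2]<.045)&(np.hypot(C[...,0]-.63,C[...,1]+.285)<.04)
P=C[m];print('grey',len(P),cv2.minAreaRect(P[:,:2].astype(np.float32)*1000))
```

```text
t 16.58 [ 0.5758 -0.2903  0.1561] yaw 90.4 ydown [ 0.001  -0.0009 -1.    ] F [ 0.5373  0.4938 -0.3671] gap 0.03332533754443668 q [-33.9897  28.9583   4.5712  65.5358  -0.0073 -34.3875]
rim 1732 ((587.80322265625, -298.4229736328125), (74.3354721069336, 99.75068664550781), 0.11597424745559692)
grey 0 ((0.0, 0.0), (0.0, 0.0), 0.0)
```

View pics/w14.png

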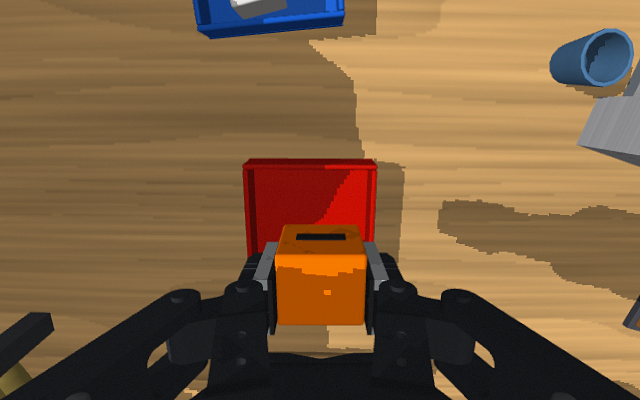

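Emit:
{"op": "carry_out", "data": {"series": [{"linear":[-0.15,0.5,-0.04],"twist":[0,0,0]},{"linear":[-0.1,0.8,-0.03],"twist":[0,0,0]},{"linear":[0,0.8,0],"twist":[0,0,0]},{"linear":[0,0.8,0],"twist":[0,0,0]},{"linear":[0,0.4,0],"twist":[0,0,0]},{"linear":[0,0,0],"twist":[0,0,0]}]}}

```text
time: 17.13
tcp_pos: [0.5795, -0.292, 0.0571]
ee_rot: [[-0.01, 0.006, -1.0], [1.0, -0.003, -0.01], [-0.003, -1.0, -0.006]]
contact_force: [0.2, 0.5, -0.1]
finger_gap: 0.0328
```

```bash
python3 -c "
from p import *
st();plan((.578,-.298,.0295),yawx=90.2,n=3)"
```

```text
t 17.13 [ 0.5795 -0.292   0.0571] yaw 90.58 ydown [ 0.0056 -0.0031 -1.    ] F [ 0.2201  0.5309 -0.1296] gap 0.032789618933471064 q [-33.9467  33.0021  -4.4095  52.2246   0.0332 -34.5226]
t 17.13 from [ 0.5795 -0.292   0.0571] yaw 90.58 n 3 F [ 0.2  0.5 -0.1]
[{"linear":[-0.07,0.31,0.02],"twist":[0.05,0.02,-0.03]},{"linear":[-0.07,0.31,0.02],"twist":[0.0,0.02,0.0]},{"linear":[-0.07,0.31,0.02],"twist":[0.0,0.02,0.0]}]
```

Emit:
{"op": "carry_out", "data": {"series": [{"linear":[-0.2,0.15,0.05],"twist":[0.05,0.02,-0.03]},{"linear":[0,0.3,0],"twist":[0,0,0]},{"linear":[0,0.3,0],"twist":[0,0,0]},{"linear":[0,0.1,0],"twist":[0,0,0]},{"linear":[0,0,0],"twist":[0,0,0]}]}}

```text
time: 17.55
tcp_pos: [0.5791, -0.297, 0.0326]
ee_rot: [[-0.009, 0.002, -1.0], [1.0, -0.001, -0.009], [-0.001, -1.0, -0.002]]
contact_force: [0.1, 0.9, -0.1]
finger_gap: 0.0332
```

```bash
python3 -c "
from p import *
st();plan((.578,-.298,.0295),yawx=90.2,n=1)"
```

```text
t 17.55 [ 0.5791 -0.297   0.0326] yaw 90.52 ydown [ 0.0016 -0.0008 -1.    ] F [ 0.0614  0.9483 -0.1272] gap 0.03322150835952237 q [-34.3233  34.5779  -5.643   49.6808   0.0146 -34.8402]
t 17.55 from [ 0.5791 -0.297   0.0326] yaw 90.52 n 1 F [ 0.1  0.9 -0.1]
[{"linear":[-0.03,0.1,0.04],"twist":[0.01,0.05,-0.01]}]
```

Emit:
{"op": "carry_out", "data": {"series": [{"linear":[0,0.08,0.03],"twist":[0,0.03,0]},{"linear":[0,0.05,0],"twist":[0,0,0]},{"linear":[0,0,0],"twist":[0,0,0]}]}}

```text
time: 17.8
tcp_pos: [0.5785, -0.2972, 0.029]
ee_rot: [[-0.005, 0.003, -1.0], [1.0, -0.001, -0.005], [-0.001, -1.0, -0.003]]
contact_force: [0.1, 0.3, -0.4]
finger_gap: 0.0332
```

Emit:
{"op": "carry_out", "data": {"gripper": 0.58, "series": [{"linear":[0,0,0],"twist":[0,0,0]},{"linear":[0,0,0],"twist":[0,0,0]},{"linear":[0,0,0],"twist":[0,0,0]},{"linear":[0,0,0],"twist":[0,0,0]}]}}

```text
time: 18.13
tcp_pos: [0.5789, -0.2975, 0.0299]
ee_rot: [[-0.005, 0.004, -1.0], [1.0, -0.002, -0.005], [-0.002, -1.0, -0.004]]
contact_force: [-0.3, -0.1, -0.1]
finger_gap: 0.0493
```

Emit:
{"op": "carry_out", "data": {"series": [{"linear":[0,-0.4,0],"twist":[0,0,0]},{"linear":[0,-0.8,0],"twist":[0,0,0]},{"linear":[0,-1,0],"twist":[0,0,0]},{"linear":[0,-1,0],"twist":[0,0,0]},{"linear":[0,-0.6,0],"twist":[0,0,0]}]}}

```text
time: 18.55
tcp_pos: [0.5763, -0.2958, 0.1439]
ee_rot: [[-0.005, -0.003, -1.0], [1.0, 0.003, -0.005], [0.003, -1.0, 0.003]]
contact_force: [-0.2, -1.1, 0.4]
finger_gap: 0.0495
```

Run:
```python
from p import *
st();snap('wrist','w15')
z=np.load('pics/w15.npz');C=cloud('wrist',z['D'],z['T']);I=z['im'].astype(int)
m=np.isfinite(C[...,0])&(I[...,2]>I[...,0]+80)&(I[...,1]>.3*I[...,2])&(C[...,2]>.033)&(C[...,2]<.045)&(np.hypot(C[...,0]-.58,C[...,1]+.298)<.04)
P=C[m];print('orange',len(P),cv2.minAreaRect(P[:,:2].astype(np.float32)*1000),np.median(P[:,2]))
plan((.692,.031,.16),yawx=73.4)
```

```text
t 18.55 [ 0.5763 -0.2958  0.1439] yaw 90.27 ydown [-0.0033  0.0027 -1.    ] F [-0.1648 -1.1319  0.3767] gap 0.049478921551065556 q [-34.3833  29.8199   4.1572  64.5814   0.0206 -34.6553]
orange 2044 ((577.974853515625, -296.88360595703125), (33.670833587646484, 30.289207458496094), 88.9710693359375) 0.03879372768703451
t 18.6 from [ 0.5772 -0.2965  0.1468] yaw 90.27 n 12 F [-0.3  0.4  3.7]
[{"linear":[0.91,-0.04,-0.32],"twist":[-0.0,0.2,0.0]},{"linear":[0.92,-0.04,-0.3],"twist":[0.0,0.2,0.0]},{"linear":[0.92,-0.04,-0.28],"twist":[0.0,0.2,0.0]},{"linear":[0.93,-0.04,-0.26],"twist":[0.0,0.2,0.0]},{"linear":[0.94,-0.04,-0.23],"twist":[0.0,0.2,0.0]},{"linear":[0.94,-0.04,-0.21],"twist":[0.0,0.2,0.0]},{"linear":[0.95,-0.04,-0.19],"twist":[0.0,0.2,0.0]},{"linear":[0.95,-0.04,-0.16],"twist":[0.0,0.2,0.0]},{"linear":[0.95,-0.04,-0.14],"twist":[0.0,0.2,0.0]},{"linear":[0.96,-0.04,-0.12],"twist":[0.0,0.2,0.0]}]
[{"linear":[0.96,-0.04,-0.09],"twist":[0.0,0.2,0.0]},{"linear":[0.96,-0.04,-0.07],"twist":[0.0,0.2,0.0]}]
```

View pics/w15.png

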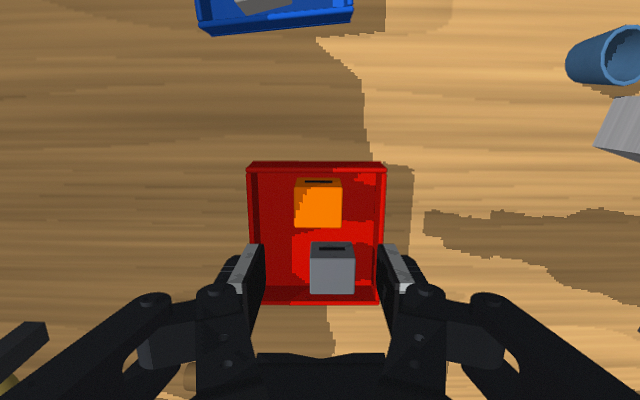

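Emit:
{"op": "carry_out", "data": {"gripper": 0.85, "series": [{"linear":[0.6,-0.1,-0.2],"twist":[0,0.2,0]},{"linear":[0.92,-0.1,-0.3],"twist":[0,0.2,0]},{"linear":[0.92,0,-0.28],"twist":[0,0.2,0]},{"linear":[0.93,0,-0.26],"twist":[0,0.2,0]},{"linear":[0.94,0,-0.23],"twist":[0,0.2,0]},{"linear":[0.94,0,-0.21],"twist":[0,0.2,0]},{"linear":[0.95,0,-0.19],"twist":[0,0.2,0]},{"linear":[0.95,0,-0.16],"twist":[0,0.2,0]},{"linear":[0.95,0,-0.14],"twist":[0,0.2,0]},{"linear":[0.96,0,-0.12],"twist":[0,0.2,0]}]}}

```text
time: 19.43
tcp_pos: [0.674, -0.0281, 0.1555]
ee_rot: [[0.252, 0.006, -0.968], [0.968, -0.004, 0.252], [-0.002, -1.0, -0.007]]
contact_force: [0.3, -0.3, 0.2]
finger_gap: 0.0726
```

```bash
python3 -c "
from p import *
plan((.6945,.031,.15),yawx=73.3)"
```

```text
t 19.43 from [ 0.674  -0.0281  0.1555] yaw 75.42 n 3 F [ 0.3 -0.3  0.2]
[{"linear":[0.69,0.06,-0.05],"twist":[0.06,0.1,-0.02]},{"linear":[0.69,0.06,-0.05],"twist":[0.0,0.1,0.0]},{"linear":[0.69,0.06,-0.04],"twist":[0.0,0.1,0.0]}]
```

Emit:
{"op": "carry_out", "data": {"series": [{"linear":[0.69,0,-0.05],"twist":[0.06,0.1,-0.02]},{"linear":[0.69,0,-0.05],"twist":[0,0.1,0]},{"linear":[0.5,0,-0.04],"twist":[0,0.1,0]},{"linear":[0,0,0],"twist":[0,0,0]},{"linear":[0,0,0],"twist":[0,0,0]}]}}

```text
time: 19.85
tcp_pos: [0.6946, 0.0346, 0.1542]
ee_rot: [[0.284, -0.001, -0.959], [0.959, 0.001, 0.284], [0.001, -1.0, 0.001]]
contact_force: [0.2, -0.7, -0.3]
finger_gap: 0.0728
```

```bash
python3 -c "
from p import *
st();snap('wrist','w16')
from c import seg
P,I=seg('wrist','w16',(.6965,.031),(.055,.068),.035)
print(len(P),cv2.minAreaRect(P[:,:2].astype(np.float32)*1000),np.median(P[:,2]))
plan((.6945,.031,.052),yawx=73.3,n=5)"
```

```text
t 19.85 [0.6946 0.0346 0.1542] yaw 73.53 ydown [-0.0007  0.0012 -1.    ] F [ 0.1891 -0.7474 -0.3267] gap 0.07277078098935832 q [-3.8811 34.1729 13.8816 69.7525  0.0655 12.5892]
1998 ((696.3245239257812, 30.444276809692383), (29.81745147705078, 30.027973175048828), 73.0091323852539) 0.06273770209268768
t 19.9 from [0.6945 0.0343 0.1542] yaw 73.51 n 5 F [-0.8  1.4  0.7]
[{"linear":[-0.02,0.68,-0.01],"twist":[-0.01,0.01,0.01]},{"linear":[-0.02,0.68,-0.01],"twist":[0.0,0.01,0.0]},{"linear":[-0.02,0.68,-0.01],"twist":[0.0,0.01,0.0]},{"linear":[-0.02,0.68,-0.01],"twist":[0.0,0.01,0.0]},{"linear":[-0.02,0.68,-0.01],"twist":[0.0,0.01,0.0]}]
```

View pics/w16.png

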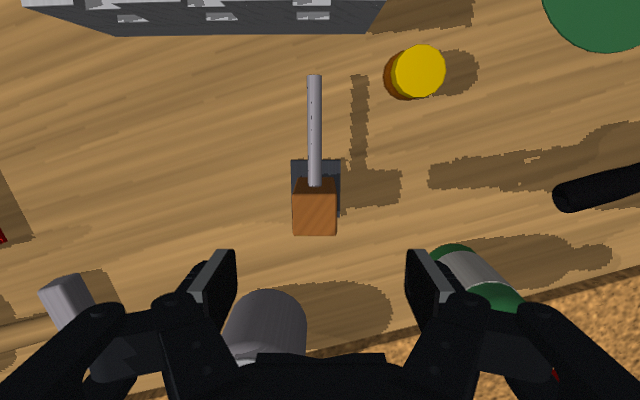

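Emit:
{"op": "carry_out", "data": {"series": [{"linear":[-0.08,0.5,-0.01],"twist":[-0.01,0.03,0.01]},{"linear":[-0.05,0.68,-0.01],"twist":[0,0,0]},{"linear":[0,0.68,0],"twist":[0,0,0]},{"linear":[0,0.5,0],"twist":[0,0,0]},{"linear":[0,0.3,0],"twist":[0,0,0]},{"linear":[0,0,0],"twist":[0,0,0]}]}}

```text
time: 20.4
tcp_pos: [0.6933, 0.0243, 0.0729]
ee_rot: [[0.291, 0.003, -0.957], [0.957, -0.001, 0.291], [-0.0, -1.0, -0.003]]
contact_force: [-1.3, 0.0, 0.3]
finger_gap: 0.0725
```

```bash
python3 -c "
from p import *
st();plan((.6945,.0305,.052),yawx=73.2,n=2)"
```

```text
t 20.4 [0.6933 0.0243 0.0729] yaw 73.09 ydown [ 0.003  -0.0013 -1.    ] F [-1.3166  0.0486  0.2526] gap 0.07250507446252481 q [-4.6895 36.4512  5.1646 58.5337 -0.0596 12.2172]
t 20.4 from [0.6933 0.0243 0.0729] yaw 73.09 n 2 F [-1.3  0.   0.3]
[{"linear":[0.1,0.35,0.01],"twist":[0.03,-0.01,-0.0]},{"linear":[0.1,0.35,0.01],"twist":[0.0,-0.01,0.0]}]
```

Emit:
{"op": "carry_out", "data": {"series": [{"linear":[0.2,0.1,0],"twist":[0.02,0,0]},{"linear":[0,0.25,0],"twist":[0,0,0]},{"linear":[0,0.25,0],"twist":[0,0,0]},{"linear":[0,0.1,0],"twist":[0,0,0]},{"linear":[0,0,0],"twist":[0,0,0]}]}}

```text
time: 20.82
tcp_pos: [0.6964, 0.0292, 0.0525]
ee_rot: [[0.292, 0.004, -0.956], [0.956, -0.001, 0.292], [0.0, -1.0, -0.004]]
contact_force: [-0.2, -1.0, 0.6]
finger_gap: 0.0729
```

```bash
python3 -c "
from p import *
st();plan((.6945,.0305,.052),yawx=73.2,n=1)"
```

```text
t 20.82 [0.6964 0.0292 0.0525] yaw 73.03 ydown [ 0.0036 -0.0009 -1.    ] F [-0.2223 -0.9869  0.6112] gap 0.07287631467055544 q [-4.2741 37.5818  4.0269 56.2364 -0.0345 12.6973]
t 20.82 from [0.6964 0.0292 0.0525] yaw 73.03 n 1 F [-0.2 -1.   0.6]
[{"linear":[0.02,0.02,0.07],"twist":[0.03,-0.02,0.0]}]
```

Emit:
{"op": "carry_out", "data": {"gripper": 0.0, "series": [{"linear":[0.02,0,0.05],"twist":[0.02,0,0]},{"linear":[0,0,0],"twist":[0,0,0]},{"linear":[0,0,0],"twist":[0,0,0]},{"linear":[0,0,0],"twist":[0,0,0]},{"linear":[0,0,0],"twist":[0,0,0]},{"linear":[0,0,0],"twist":[0,0,0]}]}}

```text
time: 21.32
tcp_pos: [0.6953, 0.0304, 0.0536]
ee_rot: [[0.292, 0.002, -0.957], [0.957, -0.0, 0.292], [0.0, -1.0, -0.002]]
contact_force: [0.0, 0.3, -3.0]
finger_gap: 0.0293
```

```bash
python3 -c "
from p import *
st()"
```

```text
t 21.32 [0.6953 0.0304 0.0536] yaw 73.05 ydown [ 0.0023 -0.0003 -1.    ] F [ 0.0292  0.2941 -2.9735] gap 0.029336153884082665 q [-4.1903 37.4925  4.0302 56.4056 -0.0097 12.7598]
```

Emit:
{"op": "carry_out", "data": {"series": [{"linear":[0,-0.5,0],"twist":[0,0,0]},{"linear":[0,-1,0],"twist":[0,0,0]},{"linear":[0,-1,0],"twist":[0,0,0]},{"linear":[0,-1,0],"twist":[0,0,0]}]}}

```text
time: 21.65
tcp_pos: [0.6912, 0.0307, 0.1542]
ee_rot: [[0.292, -0.012, -0.956], [0.957, 0.001, 0.292], [-0.003, -1.0, 0.011]]
contact_force: [0.3, 0.3, -1.7]
finger_gap: 0.0287
```

```bash
python3 -c "
from p import *
st(); plan((.575,.291,.17),dyaw=168-336+360-0.1 if 0 else 191.4)"
```

```text
t 21.65 [0.6912 0.0307 0.1542] yaw 73.04 ydown [-0.0116  0.0008 -0.9999] F [ 0.2945  0.2774 -1.7358] gap 0.028675758096973175 q [-4.1961 34.2596 14.0343 70.4398 -0.0055 12.7607]
t 21.65 from [0.6912 0.0307 0.1542] yaw 73.04 n 29 F [ 0.3  0.3 -1.7]
[{"linear":[0.25,-0.02,0.22],"twist":[-0.1,-0.96,-0.02]},{"linear":[0.27,-0.02,0.19],"twist":[0.0,-0.96,0.0]},{"linear":[0.29,-0.02,0.15],"twist":[0.0,-0.96,0.0]},{"linear":[0.31,-0.02,0.12],"twist":[0.0,-0.96,0.0]},{"linear":[0.32,-0.02,0.08],"twist":[0.0,-0.96,0.0]},{"linear":[0.32,-0.02,0.05],"twist":[0.0,-0.96,0.0]},{"linear":[0.33,-0.02,0.01],"twist":[0.0,-0.96,0.0]},{"linear":[0.33,-0.02,-0.03],"twist":[0.0,-0.96,0.0]},{"linear":[0.32,-0.02,-0.07],"twist":[0.0,-0.96,0.0]},{"linear":[0.31,-0.02,-0.1],"twist":[0.0,-0.96,0.0]}]
[{"linear":[0.3,-0.02,-0.14],"twist":[0.0,-0.96,0.0]},{"linear":[0.28,-0.02,-0.17],"twist":[0.0,-0.96,0.0]},{"linear":[0.26,-0.02,-0.2],"twist":[0.0,-0.96,0.0]},{"linear":[0.23,-0.02,-0.23],"twist":[0.0,-0.96,0.0]},{"linear":[0.2,-0.02,-0.26],"twist":[0.0,-0.96,0.0]},{"linear":[0.17,-0.02,-0.28],"twist":[0.0,-0.96,0.0]},{"linear":[0.14,-0.02,-0.3],"twist":[0.0,-0.96,0.0]},{"linear":[0.11,-0.02,-0.31],"twist":[0.0,-0.96,0.0]},{"linear":[0.07,-0.02,-0.32],"twist":[0.0,-0.96,0.0]},{"linear":[0.03,-0.02,-0.33],"twist":[0.0,-0.96,0.0]}]
[{"linear":[-0.01,-0.02,-0.33],"twist":[0.0,-0.96,0.0]},{"linear":[-0.04,-0.02,-0.32],"twist":[0.0,-0.96,0.0]},{"linear":[-0.08,-0.02,-0.32],"twist":[0.0,-0.96,0.0]},{"linear":[-0.12,-0.02,-0.31],"twist":[0.0,-0.96,0.0]},{"linear":[-0.15,-0.02,-0.29],"twist":[0.0,-0.96,0.0]},{"linear":[-0.18,-0.02,-0.27],"twist":[0.0,-0.96,0.0]},{"linear":[-0.21,-0.02,-0.25],"twist":[0.0,-0.96,0.0]},{"linear":[-0.24,-0.02,-0.22],"twist":[0.0,-0.96,0.0]},{"linear":[-0.26,-0.02,-0.19],"twist":[0.0,-0.96,0.0]}]
```

Emit:
{"op": "carry_out", "data": {"series": [{"linear":[0.25,-0.1,0.22],"twist":[-0.1,-0.96,-0.02]},{"linear":[0.27,-0.1,0.19],"twist":[0,-0.96,0]},{"linear":[0.29,0,0.15],"twist":[0,-0.96,0]},{"linear":[0.31,0,0.12],"twist":[0,-0.96,0]},{"linear":[0.32,0,0.08],"twist":[0,-0.96,0]},{"linear":[0.32,0,0.05],"twist":[0,-0.96,0]},{"linear":[0.33,0,0.01],"twist":[0,-0.96,0]},{"linear":[0.33,0,-0.03],"twist":[0,-0.96,0]},{"linear":[0.32,0,-0.07],"twist":[0,-0.96,0]},{"linear":[0.31,0,-0.1],"twist":[0,-0.96,0]}]}}

```text
time: 22.48
tcp_pos: [0.6501, 0.1217, 0.1674]
ee_rot: [[-0.785, 0.01, -0.619], [0.619, -0.001, -0.785], [-0.008, -1.0, -0.006]]
contact_force: [-0.5, -0.1, -2.1]
finger_gap: 0.0287
```

Emit:
{"op": "carry_out", "data": {"series": [{"linear":[0.3,0,-0.14],"twist":[0,-0.96,0]},{"linear":[0.28,0,-0.17],"twist":[0,-0.96,0]},{"linear":[0.26,0,-0.2],"twist":[0,-0.96,0]},{"linear":[0.23,0,-0.23],"twist":[0,-0.96,0]},{"linear":[0.2,0,-0.26],"twist":[0,-0.96,0]},{"linear":[0.17,0,-0.28],"twist":[0,-0.96,0]},{"linear":[0.14,0,-0.3],"twist":[0,-0.96,0]},{"linear":[0.11,0,-0.31],"twist":[0,-0.96,0]},{"linear":[0.07,0,-0.32],"twist":[0,-0.96,0]},{"linear":[0.03,0,-0.33],"twist":[0,-0.96,0]}]}}

```text
time: 23.32
tcp_pos: [0.5994, 0.2127, 0.1654]
ee_rot: [[-0.855, 0.007, 0.518], [-0.518, -0.001, -0.855], [-0.005, -1.0, 0.004]]
contact_force: [-0.2, -0.9, -2.2]
finger_gap: 0.0291
```

```bash
python3 -c "
from p import *
st(); plan((.583,.2905,.15),yawx=-94.9)"
```

```text
t 23.32 [0.5994 0.2127 0.1654] yaw -148.8 ydown [ 0.0066 -0.0006 -1.    ] F [-0.1981 -0.8539 -2.2019] gap 0.029076550401134105 q [  12.2515   27.6508    3.7395   65.7285   -0.1162 -108.9507]
t 23.32 from [0.5994 0.2127 0.1654] yaw -148.8 n 8 F [-0.2 -0.9 -2.2]
[{"linear":[-0.11,0.06,-0.31],"twist":[-0.04,-0.98,-0.04]},{"linear":[-0.15,0.06,-0.3],"twist":[0.0,-0.98,0.0]},{"linear":[-0.18,0.06,-0.28],"twist":[0.0,-0.98,0.0]},{"linear":[-0.21,0.06,-0.26],"twist":[0.0,-0.98,0.0]},{"linear":[-0.24,0.06,-0.23],"twist":[0.0,-0.98,0.0]},{"linear":[-0.26,0.06,-0.2],"twist":[0.0,-0.98,0.0]},{"linear":[-0.29,0.06,-0.17],"twist":[0.0,-0.98,0.0]},{"linear":[-0.3,0.06,-0.13],"twist":[0.0,-0.98,0.0]}]
```

Emit:
{"op": "carry_out", "data": {"series": [{"linear":[-0.11,0,-0.31],"twist":[-0.04,-0.98,-0.04]},{"linear":[-0.15,0,-0.3],"twist":[0,-0.98,0]},{"linear":[-0.18,0,-0.28],"twist":[0,-0.98,0]},{"linear":[-0.21,0,-0.26],"twist":[0,-0.98,0]},{"linear":[-0.24,0.1,-0.23],"twist":[0,-0.98,0]},{"linear":[-0.26,0.1,-0.2],"twist":[0,-0.98,0]},{"linear":[-0.29,0.1,-0.17],"twist":[0,-0.6,0]},{"linear":[-0.2,0,-0.1],"twist":[0,-0.3,0]},{"linear":[0,0,0],"twist":[0,0,0]},{"linear":[0,0,0],"twist":[0,0,0]}]}}

```text
time: 24.15
tcp_pos: [0.5784, 0.2921, 0.1549]
ee_rot: [[-0.161, -0.004, 0.987], [-0.987, 0.0, -0.161], [0.001, -1.0, -0.004]]
contact_force: [-0.2, 0.8, -2.1]
finger_gap: 0.0291
```

```bash
python3 -c "
from p import *
st(); plan((.583,.2905,.07),yawx=-94.9,n=5)"
```

```text
t 24.15 [0.5784 0.2921 0.1549] yaw -99.27 ydown [-0.0039  0.0001 -1.    ] F [-0.2028  0.7976 -2.1403] gap 0.02905943878423344 q [  19.5608   29.4893    5.3246   66.0428    0.0804 -151.1731]
t 24.15 from [0.5784 0.2921 0.1549] yaw -99.27 n 5 F [-0.2  0.8 -2.1]
[{"linear":[0.01,0.57,0.03],"twist":[0.03,-0.13,0.0]},{"linear":[0.01,0.57,0.03],"twist":[0.0,-0.13,0.0]},{"linear":[0.01,0.57,0.03],"twist":[0.0,-0.13,0.0]},{"linear":[0.01,0.57,0.03],"twist":[0.0,-0.13,0.0]},{"linear":[0.01,0.57,0.03],"twist":[0.0,-0.13,0.0]}]
```

Emit:
{"op": "carry_out", "data": {"series": [{"linear":[0.01,0.5,0.04],"twist":[0.03,-0.13,0]},{"linear":[0.01,0.57,0.04],"twist":[0,-0.13,0]},{"linear":[0.01,0.57,0.03],"twist":[0,-0.13,0]},{"linear":[0.01,0.5,0.03],"twist":[0,-0.13,0]},{"linear":[0,0.3,0.02],"twist":[0,-0.1,0]},{"linear":[0,0,0],"twist":[0,0,0]},{"linear":[0,0,0],"twist":[0,0,0]}]}}

```text
time: 24.73
tcp_pos: [0.5848, 0.2874, 0.0803]
ee_rot: [[-0.097, 0.002, 0.995], [-0.995, -0.0, -0.097], [0.0, -1.0, 0.002]]
contact_force: [-0.2, 1.4, -1.9]
finger_gap: 0.0288
```

```bash
python3 ft.py w17; python3 -c "
from p import *
z=np.load('pics/w17.npz');C=cloud('wrist',z['D'],z['T']);I=z['im'].astype(int)
m=np.isfinite(C[...,0])&(I[...,1]>I[...,2]*1.4)&(C[...,2]<.008);print('mat z',np.median(C[m][:,2]))
"
```

```text
t 24.73 [0.5848 0.2874 0.0803] yaw -95.55 ydown [ 0.0023 -0.0002 -1.    ] F [-0.2068  1.3596 -1.9212] gap 0.028829727955693146 q [  19.0375   32.321    -1.7081   55.8497   -0.0557 -155.4125]
foot z 0.033968722763249054 0.03386896713163205 bench 0.0009285327678004301 0.001163500503776893
mat z 0.0038664615485928533
```

View pics/w17.png

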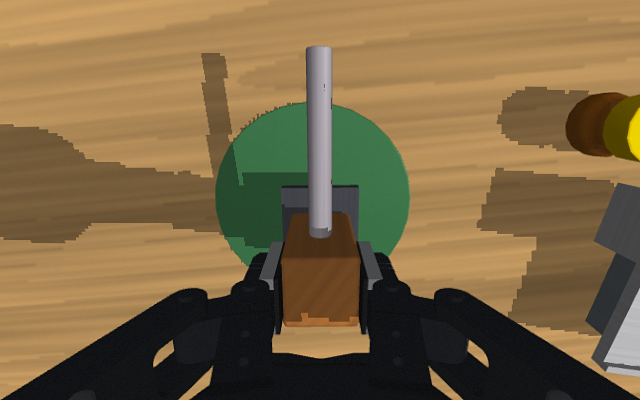

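Emit:
{"op": "carry_out", "data": {"series": [{"linear":[-0.05,0.3,0],"twist":[0.01,-0.02,0]},{"linear":[0,0.25,0],"twist":[0,0,0]},{"linear":[0,0.12,0],"twist":[0,0,0]},{"linear":[0,0.05,0],"twist":[0,0,0]}]}}

```text
time: 25.12
tcp_pos: [0.5864, 0.2895, 0.0596]
ee_rot: [[-0.096, 0.008, 0.995], [-0.995, 0.001, -0.096], [-0.002, -1.0, 0.008]]
contact_force: [0.3, 0.3, -2.8]
finger_gap: 0.029
```

```bash
python3 ft.py w18
```

```text
t 25.12 [0.5864 0.2895 0.0596] yaw -95.49 ydown [ 0.0077  0.0011 -1.    ] F [ 0.2929  0.3136 -2.7727] gap 0.02900468952237958 q [  19.1753   33.2903   -3.414    52.8616   -0.0865 -155.3334]
foot z nan 0.013189320592816939 bench 0.0008908800043662124 0.0011274807178179302
```

Emit:
{"op": "carry_out", "data": {"series": [{"linear":[0,0.08,0],"twist":[-0.06,0,0]},{"linear":[0,0.05,0],"twist":[0,0,0]},{"linear":[0,0,0],"twist":[0,0,0]}]}}

```text
time: 25.42
tcp_pos: [0.5865, 0.2897, 0.0566]
ee_rot: [[-0.096, 0.0, 0.995], [-0.995, 0.002, -0.096], [-0.002, -1.0, 0.0]]
contact_force: [-0.1, -0.4, -2.1]
finger_gap: 0.0292
```

```bash
python3 ft.py w19
```

```text
t 25.42 [0.5865 0.2897 0.0566] yaw -95.48 ydown [ 0.0005  0.0021 -1.    ] F [-0.0951 -0.4458 -2.1079] gap 0.02917991266298958 q [  19.1136   33.6622   -3.1941   53.0785    0.1033 -155.406 ]
foot z 0.010363725809984195 0.010087562056184801 bench 0.0009279811645353797 0.0011955579487413215
```

Emit:
{"op": "carry_out", "data": {"gripper": 0.8, "series": [{"linear":[0,0.02,0],"twist":[0,0,0]},{"linear":[0,0,0],"twist":[0,0,0]},{"linear":[0,0,0],"twist":[0,0,0]},{"linear":[0,0,0],"twist":[0,0,0]},{"linear":[0,0,0],"twist":[0,0,0]}]}}

```text
time: 25.88
tcp_pos: [0.5875, 0.29, 0.0565]
ee_rot: [[-0.096, 0.002, 0.995], [-0.995, 0.003, -0.096], [-0.003, -1.0, 0.002]]
contact_force: [0.2, -0.1, -0.2]
finger_gap: 0.0683
```

Emit:
{"op": "carry_out", "data": {"series": [{"linear":[0,-0.4,0],"twist":[0,0,0]},{"linear":[0,-0.8,0],"twist":[0,0,0]},{"linear":[0,-1,0],"twist":[0,0,0]},{"linear":[0,-1,0],"twist":[0,0,0]},{"linear":[0,-0.8,-0.5],"twist":[0,0,0]},{"linear":[0,0,0],"twist":[0,0,0]},{"linear":[0,0,0],"twist":[0,0,0]},{"linear":[0,0,0],"twist":[0,0,0]}]}}

```text
time: 26.55
tcp_pos: [0.5713, 0.2908, 0.181]
ee_rot: [[-0.096, 0.0, 0.995], [-0.995, 0.002, -0.096], [-0.002, -1.0, 0.0]]
contact_force: [-0.4, 0.4, 0.1]
finger_gap: 0.0686
```

Run:
```python
from p import *
from c import seg
st();snap('wrist','w20');im,D,T=snap('top','top20');snap('side','side20')
P,I=seg('wrist','w20',(.586,.29),(.055,.072),.04)
print(len(P),cv2.minAreaRect(P[:,:2].astype(np.float32)*1000),np.median(P[:,2]))
cv2.imwrite('pics/top20c.png',cv2.resize(im[80:310,150:450],None,fx=2.6,fy=2.6,interpolation=cv2.INTER_CUBIC))
im=cv2.imread('pics/side20.png'); cv2.imwrite('pics/side20c.png',cv2.resize(im[100:360,190:430],None,fx=2.3,fy=2.3,interpolation=cv2.INTER_CUBIC))
```

```text
t 26.55 [0.5713 0.2908 0.181 ] yaw -95.5 ydown [ 0.0004  0.0024 -1.    ] F [-0.4     0.445   0.0884] gap 0.06861231841674995 q [  19.6484   27.9257    6.6966   68.7023    0.1238 -154.8479]
1748 ((586.8231201171875, 290.24310302734375), (29.973556518554688, 30.496166229248047), 84.38336944580078) 0.06567030134474845
```

View pics/w20.png

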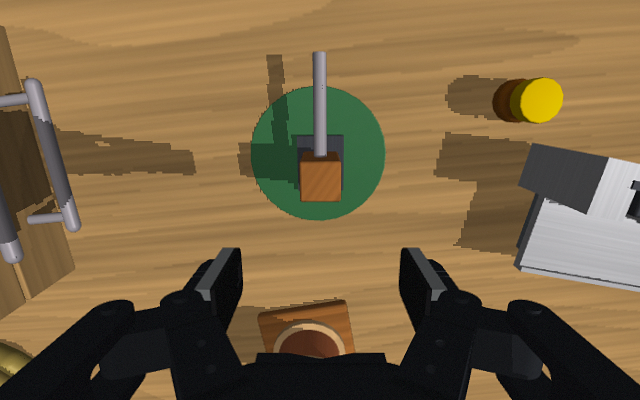

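View pics/top20c.png

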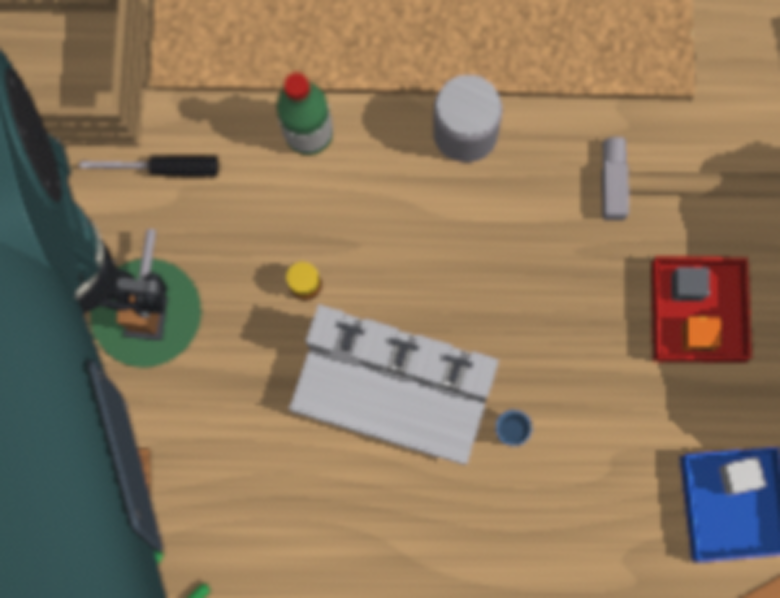

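View pics/side20c.png

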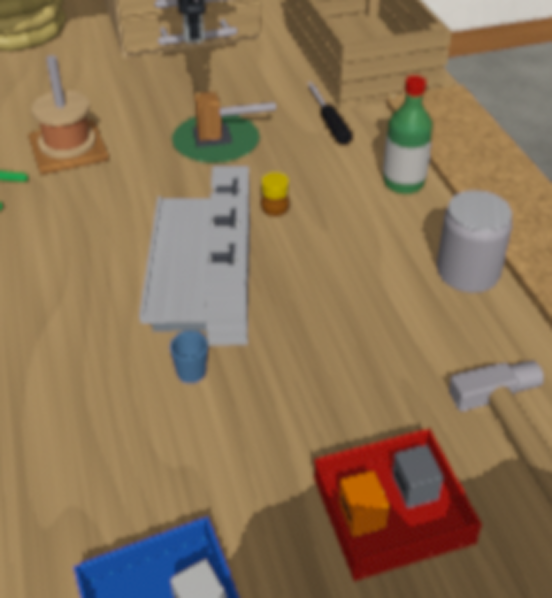

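Everything is in place: the pusher stands on the mat, the orange insert is in the red tray, and the robot touches nothing. Handing in.

```bash
python3 -c "
from cell import manip
print(manip.finish_job())"
```

```text
the job is handed in; nothing more can be done
None
```

The job is done and handed in at about 26.7 s on the robot's clock, against the 72 s limit; the hand-in gives no verdict.

- **Pushing it out:** I pushed the orange insert out of the y = +56 mm pocket through its access hole at about 6 N. The fingers touched it only once it was out on the ledge, at gauge x about -46 mm.
- **Keeping the order asked:** I stood the pusher on the bench behind the gauge while I moved the insert to the tray. I then picked the pusher up again and returned it to the mat last.
- **Insert:** the last images show it upright in the free -x half of the red tray, at (0.578, -0.297), with its top at 39 mm. The grey insert beside it is in place.
- **Pusher:** it stands upright on the mat. Its block is at (0.587, 0.290) with the top at 65.7 mm, about 15 mm nearer the mat's centre than where it started.
- **Rest of the bench:** everything in view looks where it was, though the arm hid part of the left side in the top view. I saw no direct view of the white inserts in their pockets at the end. The pin only entered the orange insert's hole.
- **Measurement disagreements:** heights read about 1 mm high from the wrist camera, and the cameras differed by 2 to 5 mm on tray and gauge positions. For the gauge I took a pose the top and wrist cameras agreed on, and I placed the insert by the wrist camera's tray position.

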